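# Dust off drilled slate plaques on a fold-down hook

## Robot

A 6-joint arm with a two-finger parallel gripper is mounted at the origin on the work surface. World frame = base frame: x ahead of the robot, y to its left, z up, the work surface at z = 0. Lengths are in m, angles in rad, forces in N, time in s.
With the tool pointing down it reaches from about 0.275 to 0.875 m from the base axis. Payload 12.5 kg.
Tool frame: the origin (TCP) lies between the finger pads; the fingertips stand r.nose_length ahead of it and the grasp point (between the pads) is the TCP (r.nose_length is the distance from the TCP to the fingertips, in m); z points along the fingers, y is the direction in which the jaws open and shut (so a half turn about z gives the same grasp; the last joint's range is limited). The gripper opens to 85 mm and grips with 20 to 120 N. Pads are 22 mm wide; open, the fingers measure 114 mm over their backs; the gripper's body (76 mm by 85 mm) begins 54 mm behind the grasp point. The pads swing forward as they close: fully open they stand 13 mm farther back than shut.
Start: joints at [1.05, 0.351, 1.652, -0, 1.139, -0.085], TCP at [0.232, 0.499, 0.215] pointing down, gripper open.
Joint ranges: [-2.75, 2.75], [-0.79, 2.1], [0.01, 2.65], [-1.57, 4.71], [0.07, 3.14], [-2.87, 2.87]. Speed limits (rad/s): [2.22, 2.22, 2.79, 3.14, 3.14, 3.14].

## Interface

Orientations are given as a rotation vector (axis times angle).
In Python, from cell import status, eyes, workorder, r gives the robot as it stands.
- The arm moves only by the shell command python3 -m crank 'ROWS' [OPENING] [FORCE]. ROWS is JSON, a list of rows, each an object with "travel": the shift along the world's x, y, z in mm, a list of three; "yaw": the turn about the world's z in rad. A call has 1 to 5 rows; each row shifts and turns the commanded pose from where the row before left it; what a row does not reach is not made up. A row lasts 1/8 s, in which the tool goes at most 62.5 mm and 10.7 degrees, less where a joint would pass 70% of its speed; a pose out of reach is approached as far as the arm can. A call with a gripper value outside its range is refused whole. OPENING is the opening, from -1 (shut) to 1 (fully open), so that 0 is half open, set as the call begins (- or left out, the last holds). The fingers move at their own pace and stop on an object; FORCE is the grip in N (left out, the last holds). Time passes only in rows, so rows that do not move let the fingers close. It gives the time, the measured TCP pose, the force and the opening at its end, in the units of the state.
- status.read_state(): the state, without advancing time (a new reading comes with each control period).
- eyes.grab_frame(name): name is "side" or "top" or "wrist"; returns the picture (420x560x3 uint8, red, green, blue); there is no depth.
- eyes.camera_info(name): a dict with "fx", "fy", "cx", "cy" (pixels), "extrinsics" (4x4, takes a point from camera to world coordinates). Camera axes: x right, y down, z forward; pixel columns grow to the right and rows downward; lengths in m; the calibration is good to about 2 mm. The wrist camera is an equidistant fisheye: a pixel r from the principal point sees the ray r / f radians off the axis. A picture is of the moment at which its call begins: read the wrist's pose just before it. camera_info takes no time and is no camera call; for the wrist camera it gives the pose at the moment of the call.
- workorder.sign_off(): hands the job in, once; it reports no verdict.
The state is a dict: "clock": time; "joints": joint angles; "joint_vel": joint speeds; "tau": joint torques, N m; "tcp_pos": TCP position; "tcp_rot": TCP orientation; "contact_force": force on the tool from outside, world axes, zero at the start; "torque": the same for the moment, N m; "grip_width": opening from 0.0 (shut) to 1.0 (fully open).
Only numpy, scipy, OpenCV 4.12 (cv2) and the standard library are available. Lean on these libraries where they do the work, as an engineer would, in place of code of your own. Each camera call takes 0.05 s, during which the arm holds its last target. There are 200 camera calls.

## Task

Put the stone offcut that stands under the folded hook into the black bin. Then fold the hook down, hang all the slate plaques from the aluminium rack on it by their holes, let go, and blow the dust off by pressing the treadle fully down and holding it there for two seconds. Then let the treadle up, stand the plaques upright in grooves of the wooden crate, and only then fold the empty hook flat up against its board again; leave the goggles, hammer and tin where they are.

Things in the scene. Friction and masses are not known exactly. Their poses are not given: they have to be found in the camera images.
- stand: dust-off stand, fixed: steel base plate 150 (x) x 250 (y) x 12 mm high; at its +y end an upright plywood board 150 wide (x), up to 262 mm above the bench, its face at y = +99 mm looking to -y. Origin: centre of the plate's underside, z up. It carries the hook on that face (hinge at (0, 69, 155) mm, axis along x) and 4 brass nozzles (looks only, reaching to y = 69 mm)
- hook (a joint): fold-down hook, rad: 0 = folded (upright along the board), grows as the tip swings out and down to the stand's -y; stop at 1.5 = unfolded, tip 11 mm above root. Hinge friction holds it at any angle; 1 to 3 N at the tip moves it. Steel bar 14 mm wide (along the hinge axis), 10 thick, 160 long from the hinge; the last 6 mm is a lip rising 8 mm above the bar. Folded it stands 30 mm off the board
- hook_root (a point): point on the hinge axis in the middle of the bar, turning with it: z runs along the bar to the tip, x along the hinge axis, y towards the board when folded and upward when unfolded (the bar's upper side is at y = +5 mm)
- hook_tip (a point): point on the bar's centre line 145 mm from the hinge axis (15 mm short of the end), axes as hook_root; a good place to pinch the bar across its 14 mm width
- treadle (a joint): spring treadle, rad: 0 = up, 0.22 = pressed down on its stop. About 4 N at the pad starts it moving, about 11 N holds it down; it springs back up by itself
- treadle_pad (a point): centre of the top of the black rubber pad (70 x 45 mm) near the treadle's free end, where to press; it moves with the plate. Axes follow the plate: y points to the hinge, which lies 115 mm away; the pad is about 66 mm above the bench when up and 41 mm when down
- treadle_base: dark steel base of the treadle on the bench, fixed, 100 (x) x 170 (y) x 10 mm; origin at the centre of its underside, the hinge at its +y end (y = +65 mm, 30 mm above the bench)
- bin: loose open black plastic bin, 170 x 170 mm, 75 mm high, walls and floor 5 mm; origin at the centre of its underside
- offcut: rough grey stone offcut, a block 46 (x) x 56 (y) x 94 mm high, 0.4 to 0.7 kg, standing at the start on the stand's base plate under the hook, where the plaques have to hang; origin at the centre of its underside
- offcut_center (a point): middle of the offcut, 47 mm above its origin
- rack: aluminium rack, fixed: base 110 (x) x 150 (y) x 10 mm thick with three cradles at y = -50, 0, 50 mm, each a pair of upright plates (up to 50 mm above the bench) with a 13 mm gap, which hold the plaques on edge at the start. Origin: centre of the underside, z up
- crate: wooden crate, fixed, 122 (x) x 173 (y) x 60 mm high; floor 8 mm thick; seven grooves 17 mm wide along x with centres at y = -69, -46, -23, 0, 23, 46, 69 mm, 106 mm long between the end boards; the partitions are 6 mm thick and reach 53 mm above the bench. Origin: centre of the underside, z up
- plaque0: dark slate plaque, 90 (x) x 10 (y) x 120 mm high, 0.23 kg; the top 26 mm is a tab 54 mm wide to grip from above across its thickness; below it a through hole 40 wide x 34 high, from 46 to 80 mm above the lower edge. Origin: centre of the lower edge, z up, y through the thickness. Two or three plaques are present
- plaque0_eye (a point): middle of the upper edge of the plaque's hole, 80 mm above its origin (it rests on the bar when hung)
- plaque1: dark slate plaque, 90 (x) x 10 (y) x 120 mm high, 0.23 kg; the top 26 mm is a tab 54 mm wide to grip from above across its thickness; below it a through hole 40 wide x 34 high, from 46 to 80 mm above the lower edge. Origin: centre of the lower edge, z up, y through the thickness. Two or three plaques are present
- plaque1_eye (a point): middle of the upper edge of the plaque's hole, 80 mm above its origin (it rests on the bar when hung)
- plaque2: dark slate plaque, 90 (x) x 10 (y) x 120 mm high, 0.23 kg; the top 26 mm is a tab 54 mm wide to grip from above across its thickness; below it a through hole 40 wide x 34 high, from 46 to 80 mm above the lower edge. Origin: centre of the lower edge, z up, y through the thickness. Two or three plaques are present
- plaque2_eye (a point): middle of the upper edge of the plaque's hole, 80 mm above its origin (it rests on the bar when hung)
- goggles: green safety goggles, 150 mm wide, 60 mm high; leave it alone
- hammer: hammer lying on the bench, about 240 mm long; leave it alone
- tin: small round steel tin, 60 mm across and 60 mm high, standing on the bench; leave it alone
Things that resemble listed ones, but are neither listed nor needed, are in the scene too. Leave any blue look-alike of the offcut alone.

How it is judged:
By the outcome, as a careful person would: the job done as asked, in the order asked, and still so for the second after the job is handed in, with the robot touching nothing.
Of plaque0, plaque1, plaque2 only 2 to 3 are there at a start; the rules pass over those that are not, and their reading is None.
At some moment in a run one of offcut, bin may be knocked a few centimetres aside while the robot is not near it.
It also fails if it takes over 210 s, if anything falls off the work surface, if the arm or the gripper's body presses on something with over 40 N, if the wrist force passes 120 N, or if a joint passes its speed limit or range.

## Working session

There is one attempt and no reset: what is moved stays moved. The work goes in short steps, Python scripts to look and compute and a shell command to move; the robot and the scene stay as the last step left them, time stands still between calls to the robot, and variables do not carry over. Pictures are saved under pics/ and viewed, about 12 in all and at most 16, crops included, and the job is handed in when it is done.

```bash
ls; mkdir -p pics; python3 - <<'E'
from cell import status,eyes,r
import cv2
print(status.read_state(), r.nose_length)
for n in("side","top"):
    im=eyes.grab_frame(n); cv2.imwrite(f"pics/{n}0.png",cv2.resize(im[...,::-1],(800,600)))
    i=eyes.camera_info(n); print(n,i)
E
```

```text
pics
{'clock': 0.0, 'joints': array([ 1.05040951e+00,  3.51250865e-01,  1.65243837e+00, -2.38776161e-05,
        1.13907650e+00, -8.45775529e-02]), 'joint_vel': array([ 0.00027464, -0.00048961,  0.00138089,  0.0003039 ,  0.00030808,
        0.00011249]), 'tau': array([ 6.45388154e-04, -5.06112671e+01, -2.91409814e+01, -4.08841515e-05,
        4.52643944e-03,  4.21833448e-06]), 'tcp_pos': array([0.23197512, 0.49829825, 0.21444499]), 'tcp_rot': array([-6.79076422e-01, -3.06698402e+00,  1.76897020e-03]), 'contact_force': array([-0.56397131, -0.34472092,  0.20753674]), 'torque': array([ 0.00665334,  0.0197782 , -0.03577091]), 'grip_width': 1.0010288390756772} 0.019
side {'fx': 504.47172962364056, 'fy': 504.47172962364056, 'cx': 271.7601053882536, 'cy': 212.00819498782718, 'extrinsics': array([[ 0.69686935, -0.50225549,  0.51196927,  0.00778875],
       [-0.71705407, -0.50222651,  0.48332389, -0.54130345],
       [ 0.01437246, -0.70392326, -0.71013061,  0.97297938],
       [ 0.        ,  0.        ,  0.        ,  1.        ]])}
top {'fx': 458.4320592203757, 'fy': 458.4320592203757, 'cx': 279.7647059758044, 'cy': 214.8512120014655, 'extrinsics': array([[ 0.00594709, -0.99193103,  0.12663912,  0.40868211],
       [-0.99994443, -0.00479654,  0.00938827, -0.00320484],
       [-0.00870509, -0.12668792, -0.99190443,  1.45197918],
       [ 0.        ,  0.        ,  0.        ,  1.        ]])}
```

View pics/side0.png

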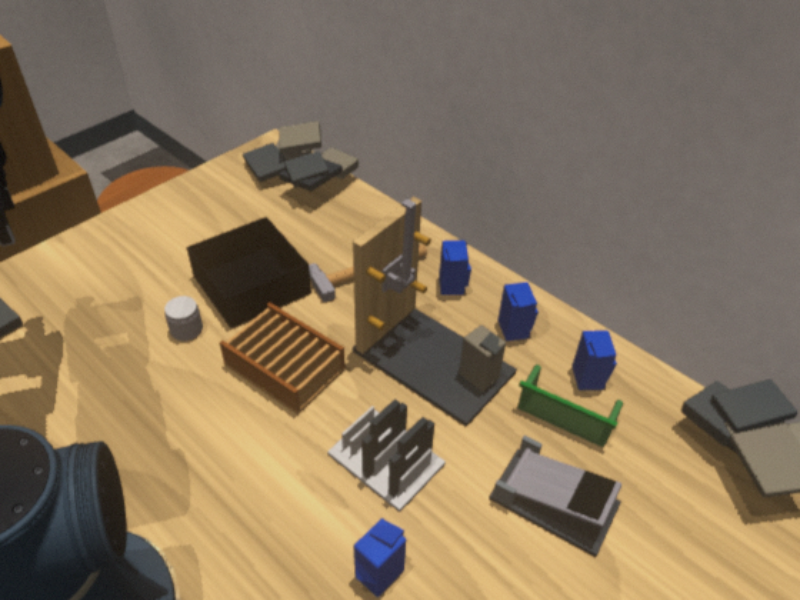

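View pics/top0.png

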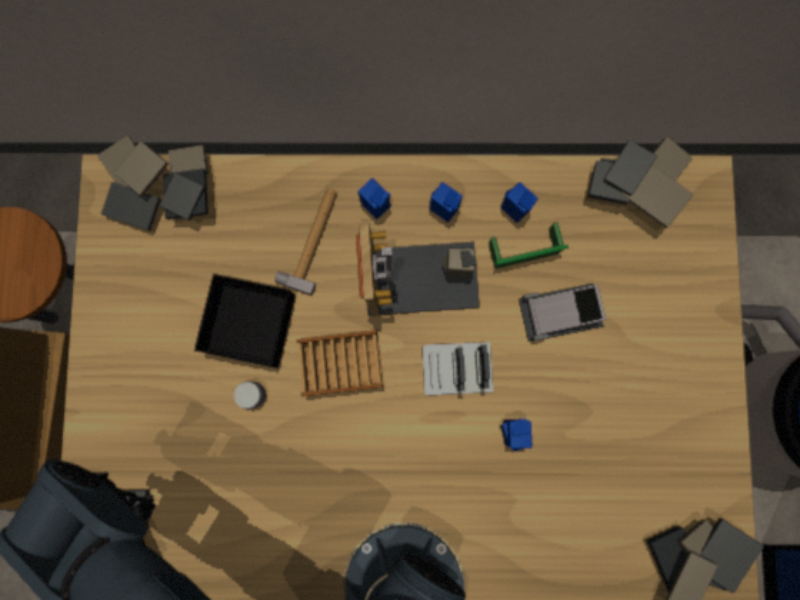

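The top view (right = -y, up = +x) shows two plaques in the rack, at (460,368) and (484,366). The bin is at (245,322), the crate at (341,362), the stand at (430,278) and the treadle at (563,312).

Things that could be taken for the offcut are the blue blocks at (375,198), (446,202), (519,202) and (517,433), plus the stone piles in the corners. The grey block at (460,262) on the base plate, side view (482,358), is the one I want. I'll check it in close crops.

```bash
cat > h.py <<'E'
import numpy as np,cv2
from cell import status,eyes,r
from scipy.spatial.transform import Rotation as R
def ray(n,u,v,i=None):
    i=i or eyes.camera_info(n); E=i["extrinsics"]; x=(u-i["cx"])/i["fx"]; y=(v-i["cy"])/i["fy"]
    if n=="wrist":
        t=np.hypot(x,y); d=np.array([x/t*np.sin(t),y/t*np.sin(t),np.cos(t)]) if t>0 else np.array([0,0,1.])
    else: d=np.array([x,y,1.])
    return E[:3,3],E[:3,:3]@(d/np.linalg.norm(d))
def at(n,u,v,z,i=None):
    o,d=ray(n,u,v,i); return (o+d*(z-o[2])/d[2])
def proj(n,P,i=None):
    i=i or eyes.camera_info(n);E=i["extrinsics"];p=(np.atleast_2d(P)-E[:3,3])@E[:3,:3]
    if n=="wrist":
        t=np.arctan2(np.hypot(p[:,0],p[:,1]),p[:,2]); s=t/np.maximum(1e-9,np.hypot(p[:,0],p[:,1])); q=p[:,:2]*s[:,None]
    else: q=p[:,:2]/p[:,2:]
    return q*[i["fx"],i["fy"]]+[i["cx"],i["cy"]]
def crop(n,x0,y0,x1,y1,k,name,im=None):
    im=eyes.grab_frame(n) if im is None else im
    cv2.imwrite("pics/"+name,cv2.resize(im[y0:y1,x0:x1,::-1],None,fx=k,fy=k,interpolation=cv2.INTER_CUBIC))
E
python3 - <<'E'
from h import *
crop("top",190,145,440,325,3.2,"topc.png")
crop("side",150,130,450,355,2.66,"sidec.png")
E
```

```text
(no output)
```

View pics/topc.png

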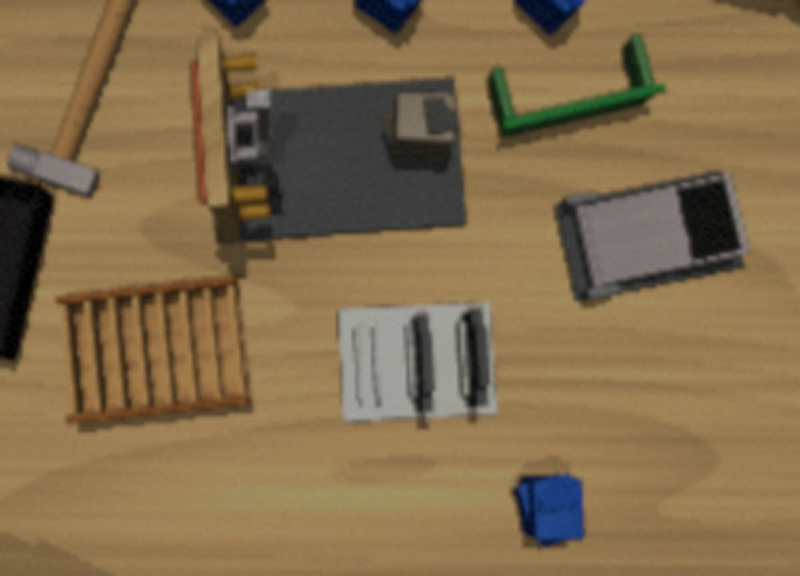

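View pics/sidec.png

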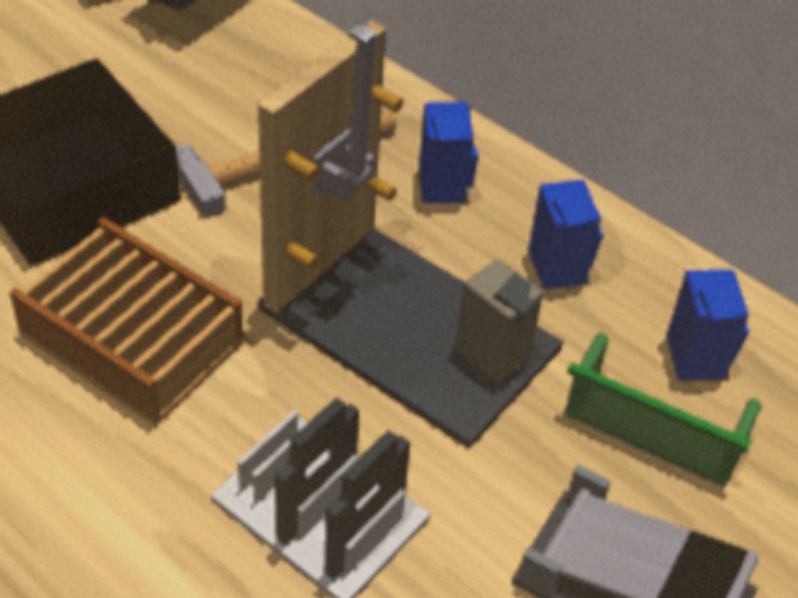

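```bash
cat > fit.py <<'E'
from h import *
from scipy.optimize import least_squares
T=lambda u,v:("top",190+u/3.2,145+v/3.2)
S=lambda u,v:("side",150+u/2.66,130+v/2.66)
I={n:eyes.camera_info(n) for n in("top","side")}
def fit(obs,g):
    def f(p):
        c,s=np.cos(p[2]),np.sin(p[2]);o=[]
        for P,(n,u,v) in obs:
            P=np.array(P)/1e3; w=[p[0]+c*P[0]-s*P[1],p[1]+s*P[0]+c*P[1],P[2]]
            o+=list(proj(n,w,I[n])[0]-[u,v])
        return o
    q=least_squares(f,g,loss="soft_l1"); return q.x,np.abs(np.reshape(f(q.x),(-1,2))).max(1).round(1)
if __name__=="__main__":
    O={"stand":[((75,-125,12),T(453,78)),((-75,-125,12),T(465,225)),((-75,125,12),T(217,243)),((-75,-125,12),S(470,440)),((75,-125,12),S(561,345)),((-75,125,12),S(262,305)),((0,69,315),S(363,33))],
    "rack":[((55,75,10),T(340,310)),((55,-75,10),T(491,303)),((-55,-75,10),T(495,413)),((-55,75,10),T(343,420)),((-55,75,10),S(213,494)),((55,-75,10),S(428,518)),((-55,-75,10),S(343,598))],
    "crate":[((61,86.5,60),T(58,300)),((61,-86.5,60),T(236,278)),((-61,-86.5,60),T(250,405)),((-61,86.5,60),T(70,422)),((-61,86.5,60),S(14,293)),((61,86.5,60),S(102,221)),((61,-86.5,60),S(241,305)),((-61,-86.5,60),S(155,383))],
    "bin":[((85,85,75),("top",213*.7,276*.7)),((85,-85,75),("top",295*.7,293*.7)),((-85,-85,75),("top",280*.7,367*.7)),((-85,85,75),("top",196*.7,352*.7)),((-85,85,75),("side",189*.7,259*.7)),((85,85,75),("side",266*.7,221*.7)),((85,-85,75),("side",310*.7,271*.7))],
    "offcut":[((23,28,106),T(397,93)),((23,-28,106),T(454,95)),((-23,-28,106),T(452,140)),((-23,28,106),T(390,138)),((-23,28,106),S(463,287)),((23,28,106),S(496,262)),((23,-28,106),S(541,290)),((-23,-28,12),S(500,387))],
    "pad":[((35,22.5,66),T(677,185)),((35,-22.5,66),T(727,177)),((-35,-22.5,66),T(745,255)),((-35,22.5,66),T(693,262)),((35,-22.5,66),S(754,549)),((35,22.5,66),S(692,531))]}
    for k,o in O.items(): print(k,*[x.round(4) for x in fit(o,[.5,0,0])])
    for k,(u,v) in {"plq0":(472,358),"plq1":(420,362)}.items(): print(k,at(*T(u,v),.12).round(4))
E
python3 fit.py
```

```text
stand [ 0.6577 -0.0383  0.0739] [0.9 1.  0.3 1.6 1.1 2.7 0.6]
rack [ 0.4582 -0.1175  0.0354] [1.  0.2 0.6 0.2 1.5 1.  2.4]
crate [0.4658 0.1354 0.1203] [1.3 1.  0.6 0.7 2.1 0.8 0.7 2.1]
bin [ 0.55    0.3316 -0.1868] [3.3 1.4 1.8 2.4 4.6 0.4 1.6]
offcut [ 0.6817 -0.1193 -0.0176] [0.4 0.7 1.2 1.8 1.3 2.  1.1 0.7]
pad [ 0.5922 -0.393   0.2064] [0.8 0.5 1.6 1.1 2.4 1.3]
plq0 [ 0.457  -0.1583  0.12  ]
plq1 [ 0.4532 -0.1113  0.12  ]
```

```bash
python3 -m crank '[{"travel":[28,-54,7],"yaw":0.087},{"travel":[28,-54,7],"yaw":0.087},{"travel":[28,-54,7],"yaw":0.087},{"travel":[28,-54,7],"yaw":0.087},{"travel":[28,-54,7],"yaw":0.087}]' 1 60
python3 -m crank '[{"travel":[12,-58,0],"yaw":0},{"travel":[12,-58,0],"yaw":0},{"travel":[12,-58,0],"yaw":0},{"travel":[12,-58,0],"yaw":0},{"travel":[12,-58,0],"yaw":0}]'
python3 -m crank '[{"travel":[30,-50,0],"yaw":0},{"travel":[50,-10,0],"yaw":0},{"travel":[55,0,0],"yaw":0},{"travel":[55,0,0],"yaw":0},{"travel":[0,0,0],"yaw":0}]'
python3 - <<'E'
from h import *
s=status.read_state();print(s["tcp_pos"],R.from_rotvec(s["tcp_rot"]).as_matrix().round(3))
crop("wrist",0,0,560,420,1.42,"w1.png"); i=eyes.camera_info("wrist");print(i)
E
```

```text
clock: 0.82
tcp_pos: [0.3727, 0.2268, 0.2503]
tcp_rot: [-0.004, 3.141, 0.0]
contact_force: [1.8, 0.8, -0.3]
grip_width: 1.001
clock: 1.45
tcp_pos: [0.4322, -0.0634, 0.2501]
tcp_rot: [0.002, 3.141, -0.0]
contact_force: [1.3, 0.2, 0.8]
grip_width: 0.995
clock: 2.08
tcp_pos: [0.6241, -0.1212, 0.2481]
tcp_rot: [-0.0, -3.14, -0.001]
contact_force: [-0.8, 1.3, -0.4]
grip_width: 1.0
[ 0.62410842 -0.12119202  0.24811717] [[-1.     0.    -0.001]
 [ 0.     1.     0.001]
 [ 0.001  0.001 -1.   ]]
{'fx': 325.19226210127806, 'fy': 325.19226210127806, 'cx': 286.05295105482116, 'cy': 207.76135216018199, 'extrinsics': array([[ 1.37075525e-03,  9.63556086e-01,  2.67502880e-01,
         5.54499975e-01],
       [ 9.99999042e-01, -1.26886615e-03, -5.53751944e-04,
        -1.21371202e-01],
       [-1.94145708e-04,  2.67503383e-01, -9.63556902e-01,
         4.08426109e-01],
       [ 0.00000000e+00,  0.00000000e+00,  0.00000000e+00,
         1.00000000e+00]])}
```

View pics/w1.png

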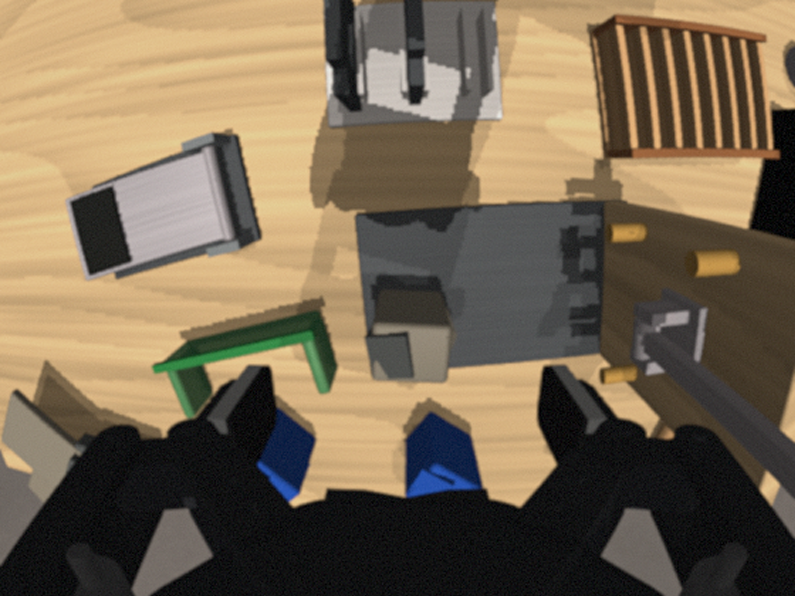

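The wrist view shows the grey offcut on the plate with its top face at about (372,322)–(450,380). The goggles are 40 px to its left, and the plate corners are at (357,213) and (603,202). I'll refine the offcut and stand poses.

```bash
python3 - <<'E'
from h import *
k=1/1.42
for z,l in((.106,[(374,322),(450,322),(448,380),(368,380)]),(.012,[(375,290),(443,290),(357,213),(603,202),(605,352)]),(.10,[(317,312),(330,372)]),(.010,[(329,125),(501,121)])):
    for u,v in l: print(z,(u,v),at("wrist",u*k,v*k,z).round(4))
E
```

```text
0.106 (374, 322) [ 0.6578 -0.1439  0.106 ]
0.106 (450, 322) [ 0.6579 -0.0912  0.106 ]
0.106 (448, 380) [ 0.7026 -0.0912  0.106 ]
0.106 (368, 380) [ 0.7025 -0.1494  0.106 ]
0.012 (375, 290) [ 0.6599 -0.1493  0.012 ]
0.012 (443, 290) [ 0.66   -0.0888  0.012 ]
0.012 (357, 213) [ 0.5912 -0.1638  0.012 ]
0.012 (603, 202) [0.5771 0.0573 0.012 ]
0.012 (605, 352) [0.7235 0.0756 0.012 ]
0.1 (317, 312) [ 0.6525 -0.1849  0.1   ]
0.1 (330, 372) [ 0.6993 -0.1781  0.1   ]
0.01 (329, 125) [ 0.5141 -0.1874  0.01  ]
0.01 (501, 121) [ 0.5101 -0.04    0.01  ]
```

```bash
python3 -m crank '[{"travel":[57,1,-18],"yaw":0},{"travel":[0,0,-55],"yaw":0},{"travel":[0,0,-55],"yaw":0},{"travel":[0,0,-48],"yaw":0},{"travel":[0,0,0],"yaw":0}]' 0.65 60
python3 -m crank '[{"travel":[0,0,0],"yaw":0},{"travel":[0,0,0],"yaw":0},{"travel":[0,0,0],"yaw":0},{"travel":[0,0,0],"yaw":0}]' -1 60
python3 -m crank '[{"travel":[0,0,30],"yaw":0},{"travel":[0,0,60],"yaw":0},{"travel":[0,0,60],"yaw":0},{"travel":[0,0,60],"yaw":0},{"travel":[0,0,0],"yaw":0}]'
```

```text
clock: 2.75
tcp_pos: [0.6763, -0.12, 0.0712]
tcp_rot: [-0.002, -3.135, -0.002]
contact_force: [-0.5, 0.2, -0.1]
grip_width: 0.826
clock: 3.25
tcp_pos: [0.6804, -0.1206, 0.0769]
tcp_rot: [0.001, 3.138, -0.001]
contact_force: [-1.2, 2.4, 7.6]
grip_width: 0.637
clock: 3.88
tcp_pos: [0.6806, -0.1209, 0.2906]
tcp_rot: [0.001, 3.132, -0.004]
contact_force: [-0.8, 0.6, -4.9]
grip_width: 0.637
```

```bash
python3 -m crank '[{"travel":[-58,0,0],"yaw":0},{"travel":[-58,0,0],"yaw":0},{"travel":[-58,0,0],"yaw":0},{"travel":[-40,40,0],"yaw":0},{"travel":[0,60,0],"yaw":0}]'
python3 -m crank '[{"travel":[0,60,0],"yaw":0},{"travel":[0,60,0],"yaw":0},{"travel":[0,60,0],"yaw":0},{"travel":[0,50,0],"yaw":0},{"travel":[0,0,0],"yaw":0}]'
cat > bin.py <<'E'
from h import *
from fit import fit
def bincent(im):
    g=im.max(2); m=np.zeros_like(g); m[170:280,110:215]=(g[170:280,110:215]<45)
    m=cv2.morphologyEx(m,cv2.MORPH_OPEN,np.ones((3,3),np.uint8))
    n,l,s,c=cv2.connectedComponentsWithStats(m); k=1+s[1:,4].argmax(); return s[k],c[k],cv2.minAreaRect(np.argwhere(l==k)[:,::-1].astype(np.float32))
if __name__=="__main__":
    a=cv2.resize(cv2.imread("pics/top0.png")[...,::-1],(560,420),interpolation=cv2.INTER_AREA)
    print(bincent(a)); b=eyes.grab_frame("top"); print(bincent(b)); cv2.imwrite("pics/topn.png",b[...,::-1])
E
python3 bin.py
```

```text
clock: 4.5
tcp_pos: [0.4622, -0.0203, 0.2833]
tcp_rot: [-0.007, -3.14, 0.0]
contact_force: [2.9, 0.5, -4.8]
grip_width: 0.635
clock: 5.12
tcp_pos: [0.4639, 0.2121, 0.2827]
tcp_rot: [0.005, -3.139, 0.0]
contact_force: [-0.2, -0.5, -5.4]
grip_width: 0.636
(array([ 137,  193,   69,   64, 3232], dtype=int32), array([171.64727723, 224.53805693]), ((171.54708862304688, 224.28823852539062), (59.76435089111328, 55.42573928833008), 12.528807640075684))
(array([ 141,  193,   74,   87, 1902], dtype=int32), array([177.30126183, 218.98895899]), ((187.1254425048828, 227.93959045410156), (101.0009765625, 58.02183532714844), 33.31062698364258))
```

```bash
python3 - <<'E'
from h import *
crop("wrist",0,0,560,420,1.42,"w2.png")
E
```

```text
(no output)
```

View pics/w2.png

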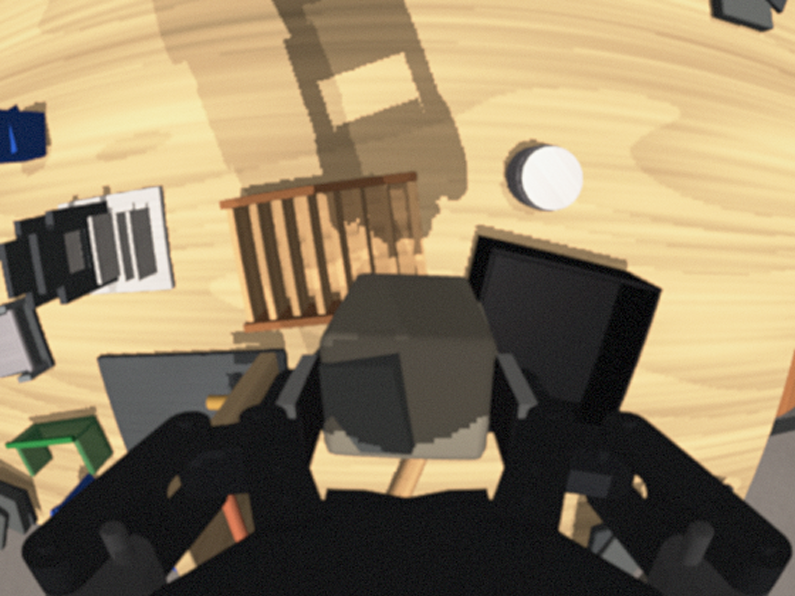

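The wrist view shows the bin's near rim corners at (481,232) and (660,290), and the crate rim at (221,203), (416,174) and (247,328).

```bash
python3 - <<'E'
from h import *
k=1/1.42
for z,l in((.075,[(481,232),(660,290)]),(.06,[(221,203),(416,174),(247,328)])):
    for u,v in l: print(z,(u,v),at("wrist",u*k,v*k,z).round(4))
a=at("wrist",481*k,232*k,.075);b=at("wrist",660*k,290*k,.075);d=(b-a)/np.linalg.norm(b-a);n=np.array([-d[1],d[0],0]);print(np.linalg.norm(b-a),(a+b)/2+ .085*n*np.sign(n[0]))
E
```

```text
0.075 (481, 232) [0.4456 0.2693 0.075 ]
0.075 (660, 290) [0.4937 0.4416 0.075 ]
0.06 (221, 203) [0.4193 0.0474 0.06  ]
0.06 (416, 174) [0.3996 0.2169 0.06  ]
0.06 (247, 328) [0.5339 0.0627 0.06  ]
0.17892877540603486 [0.55152213 0.33258214 0.075     ]
```

```bash
python3 -m crank '[{"travel":[20,50,0],"yaw":-0.06},{"travel":[34,40,0],"yaw":-0.06},{"travel":[34,31,0],"yaw":-0.06},{"travel":[0,0,-40],"yaw":0},{"travel":[0,0,-50],"yaw":0}]'
python3 -m crank '[{"travel":[0,0,-50],"yaw":0},{"travel":[0,0,-45],"yaw":0},{"travel":[0,0,-15],"yaw":0},{"travel":[0,0,0],"yaw":0}]'
```

```text
clock: 5.85
tcp_pos: [0.5539, 0.3294, 0.1928]
tcp_rot: [0.286, 3.128, 0.0]
contact_force: [0.2, -0.4, -5.9]
grip_width: 0.631
clock: 6.35
tcp_pos: [0.5534, 0.3298, 0.084]
tcp_rot: [-0.285, -3.128, 0.001]
contact_force: [0.8, 0.9, -4.5]
grip_width: 0.632
```

```bash
python3 -m crank '[{"travel":[0,0,-9],"yaw":0},{"travel":[0,0,0],"yaw":0},{"travel":[0,0,0],"yaw":0}]'
python3 -m crank '[{"travel":[0,0,0],"yaw":0},{"travel":[0,0,0],"yaw":0},{"travel":[0,0,40],"yaw":0},{"travel":[0,0,60],"yaw":0},{"travel":[0,0,60],"yaw":0}]' 0.75
python3 -c "
from h import *
print(status.read_state()['joints'])"
```

```text
clock: 6.72
tcp_pos: [0.5534, 0.3308, 0.0758]
tcp_rot: [0.283, 3.128, 0.001]
contact_force: [0.1, 0.1, -4.7]
grip_width: 0.632
clock: 7.35
tcp_pos: [0.5531, 0.3306, 0.2373]
tcp_rot: [0.284, 3.128, 0.001]
contact_force: [1.1, 1.1, 0.3]
grip_width: 0.871
[ 4.66503800e-01  5.04708309e-01  1.36231632e+00 -1.75949449e-05
  1.27390065e+00 -9.23498185e-01]
```

```bash
python3 -m crank '[{"travel":[0,0,50],"yaw":-0.18},{"travel":[0,0,55],"yaw":-0.18},{"travel":[0,0,20],"yaw":-0.18},{"travel":[0,-50,0],"yaw":-0.18},{"travel":[0,-50,0],"yaw":-0.18}]'
python3 -m crank '[{"travel":[20,-50,0],"yaw":-0.18},{"travel":[20,-50,0],"yaw":-0.18},{"travel":[30,-50,0],"yaw":-0.057},{"travel":[30,-50,0],"yaw":0},{"travel":[0,0,0],"yaw":0}]'
python3 - <<'E'
from h import *
s=status.read_state();print(s["tcp_pos"],s["joints"].round(2))
crop("wrist",0,0,560,420,1.42,"w3.png"); 
E
```

```text
clock: 7.98
tcp_pos: [0.553, 0.2297, 0.3606]
tcp_rot: [1.622, 2.689, 0.001]
contact_force: [-0.5, -0.5, -0.3]
grip_width: 0.871
clock: 8.6
tcp_pos: [0.6543, 0.0271, 0.3595]
tcp_rot: [2.143, 2.296, -0.001]
contact_force: [0.1, 0.2, 1.2]
grip_width: 0.876
[0.65428626 0.02711383 0.35949378] [-0.03  0.46  1.14 -0.    1.54 -0.1 ]
```

View pics/w3.png

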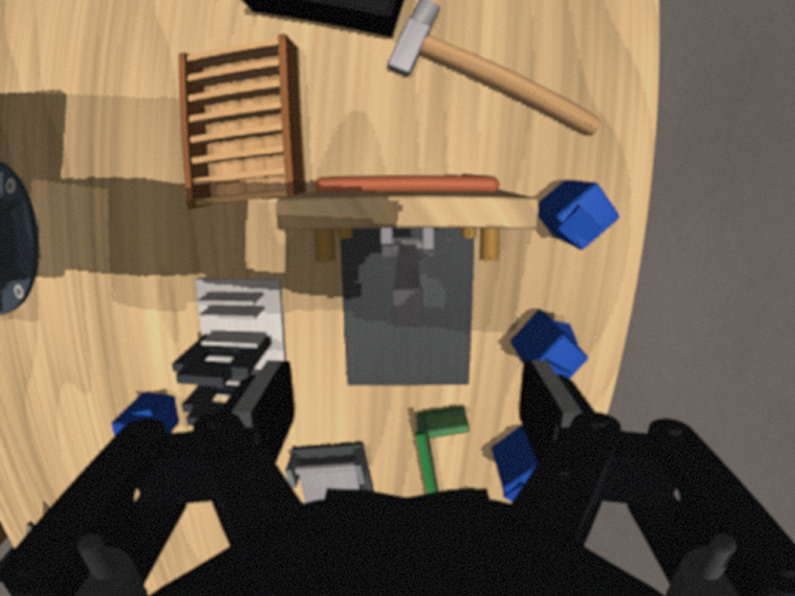

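The wrist view is straight above the hook. The bar end is at about (390–423, 290–325), and the board top is at rows 195–228.

```bash
python3 - <<'E'
from h import *
k=1/1.42
x,y,t=.6577,-.0383,.0739
W=lambda a,b,z:(x+np.cos(t)*a/1e3-np.sin(t)*b/1e3,y+np.sin(t)*a/1e3+np.cos(t)*b/1e3,z/1e3)
P=[W(0,64,315),W(0,74,315),W(0,82,315),W(75,99,262),W(-75,99,262),W(-75,-125,12),W(75,-125,12)]
print((proj("wrist",P)*1.42).round())
for u,v,z in((406,290,.315),(406,325,.315),(348,384,.012),(470,384,.012),(278,228,.262),(540,228,.262)): print(u,v,at("wrist",u*k,v*k,z).round(4))
E
```

```text
[[405. 324.]
 [405. 304.]
 [405. 287.]
 [535. 235.]
 [275. 236.]
 [346. 388.]
 [467. 387.]]
406 290 [0.6523 0.0422 0.315 ]
406 325 [0.6535 0.0252 0.315 ]
348 384 [ 0.595  -0.1631  0.012 ]
470 384 [ 0.7447 -0.1529  0.012 ]
278 228 [0.5773 0.0598 0.262 ]
540 228 [0.7277 0.0704 0.262 ]
```

```bash
python3 -m crank '[{"travel":[-1,3,-30],"yaw":0},{"travel":[0,0,-30],"yaw":0},{"travel":[0,0,0],"yaw":0},{"travel":[0,0,0],"yaw":0}]'
python3 -m crank '[{"travel":[0,0,0],"yaw":0},{"travel":[0,0,0],"yaw":0},{"travel":[0,0,0],"yaw":0},{"travel":[0,0,0],"yaw":0},{"travel":[0,0,0],"yaw":0}]' -1 25
```

```text
clock: 9.15
tcp_pos: [0.6524, 0.0342, 0.3018]
tcp_rot: [2.137, 2.301, 0.002]
contact_force: [0.2, 0.1, 0.4]
grip_width: 0.87
clock: 9.78
tcp_pos: [0.6521, 0.0336, 0.3]
tcp_rot: [-2.139, -2.301, 0.0]
contact_force: [0.2, 0.3, 0.5]
grip_width: 0.004
```

```bash
python3 -m crank '[{"travel":[1.6,-22,-2],"yaw":0},{"travel":[1.5,-21,-5],"yaw":0},{"travel":[1.5,-20,-8],"yaw":0}]'
python3 -m crank '[{"travel":[1.4,-19,-11],"yaw":0},{"travel":[1.2,-17,-13],"yaw":0},{"travel":[1.1,-15,-16],"yaw":0},{"travel":[0,0,0],"yaw":0}]'
```

```text
clock: 10.15
tcp_pos: [0.6575, -0.0325, 0.2876]
tcp_rot: [2.137, 2.296, 0.002]
contact_force: [-3.0, -5.9, 16.0]
grip_width: -0.002
clock: 10.65
tcp_pos: [0.662, -0.0898, 0.2496]
tcp_rot: [2.134, 2.285, -0.005]
contact_force: [-5.0, -30.8, 28.5]
grip_width: -0.002
```

The fingers shut on nothing and contact force is building, so I'll stop and look.

```bash
python3 - <<'E'
from h import *
s=status.read_state();print(s["tcp_pos"],s["contact_force"],s["torque"],s["tau"].round(1))
crop("side",200,60,420,285,2.66,"s4.png")
E
```

```text
[ 0.66198925 -0.0897551   0.24958345] [ -4.95201191 -30.81653672  28.48504779] [-5.00260637  0.84810692  0.06487221] [ 19.4 -43.8 -19.    7.5   0.   -0.1]
```

View pics/s4.png

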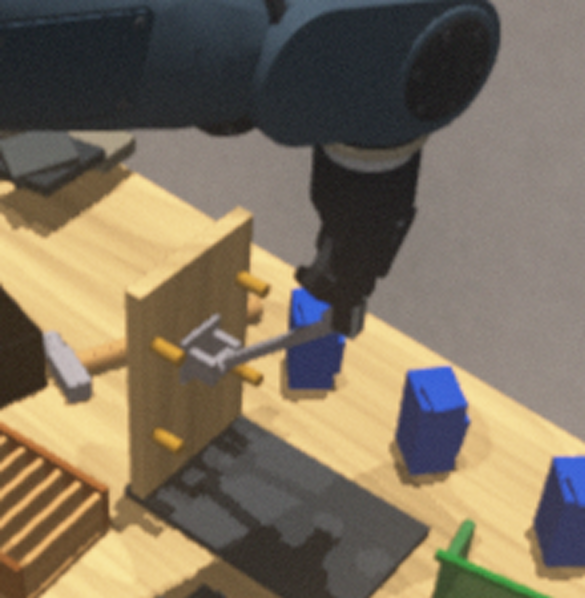

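```bash
python3 -m crank '[{"travel":[0,-20,20],"yaw":0},{"travel":[0,-20,20],"yaw":0},{"travel":[0,0,40],"yaw":0},{"travel":[0,0,0],"yaw":0}]'
python3 - <<'E'
from h import *
crop("side",200,60,420,285,2.66,"s5.png")
crop("wrist",0,0,560,420,1.2,"w5.png")
E
python3 -c "
import cv2,numpy as np
a=cv2.imread('pics/s5.png')[150:500,60:500];b=cv2.imread('pics/w5.png');a=cv2.resize(a,(440,350));
b=b[:350+0,150:510];cv2.imwrite('pics/c5.png',np.hstack([a,b]))"
```

```text
clock: 11.2
tcp_pos: [0.6611, -0.1223, 0.3281]
tcp_rot: [2.137, 2.296, 0.004]
contact_force: [0.3, -0.8, -0.1]
grip_width: -0.002
```

View pics/c5.png

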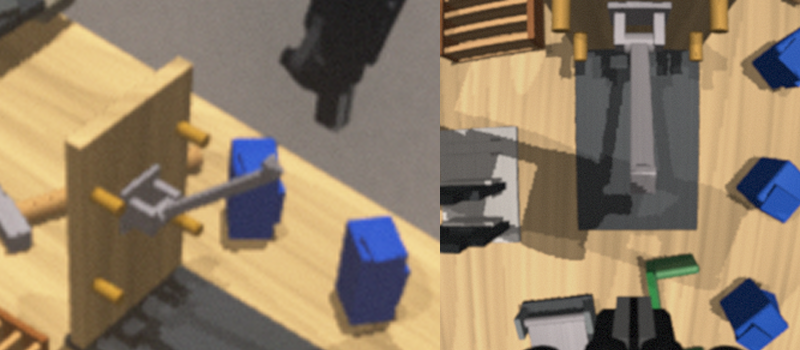

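The hook is undamaged and partly unfolded, with its tip at (275,165) in the side crop. Next I'll work out its angle.

```bash
python3 - <<'E'
from h import *
o,d=ray("side",325.9,178.4); hx,hy=.653,.031; t=.0739
n=np.array([np.cos(t),np.sin(t),0]); H=np.array([hx,hy,.155])
P=o+d*(n@(H-o))/(n@d); s=-(P-H)@[-np.sin(t),np.cos(t),0]; print(P,s,P[2]-.155,np.arctan2(s,P[2]-.155),np.hypot(s,P[2]-.155))
E
```

```text
[ 0.66107179 -0.07802692  0.27601068] 0.10932531254318117 0.12101067607184104 0.7347098011047464 0.1630815982446465
```

```bash
python3 -m crank '[{"travel":[0,30,0],"yaw":0},{"travel":[-1,33,0],"yaw":0},{"travel":[0,0,-25],"yaw":0},{"travel":[0,0,-25],"yaw":0},{"travel":[0,0,-20],"yaw":0}]'
```

```text
clock: 11.92
tcp_pos: [0.6586, -0.0576, 0.2523]
tcp_rot: [-2.137, -2.299, 0.003]
contact_force: [0.8, -0.2, 1.3]
grip_width: 0.001
```

```bash
python3 -m crank '[{"travel":[0,0,-20],"yaw":0},{"travel":[0,0,-20],"yaw":0},{"travel":[0,0,-15],"yaw":0},{"travel":[0,0,0],"yaw":0}]'
```

```text
clock: 12.42
tcp_pos: [0.6586, -0.0575, 0.1982]
tcp_rot: [-2.137, -2.299, 0.003]
contact_force: [-0.8, 0.0, 0.6]
grip_width: -0.0
```

```bash
python3 -m crank '[{"travel":[0,0,-6],"yaw":0},{"travel":[0,0,-4],"yaw":0},{"travel":[0,0,-3],"yaw":0},{"travel":[0,0,0],"yaw":0}]'
python3 -m crank '[{"travel":[0,0,-3],"yaw":0},{"travel":[0,0,0],"yaw":0}]'
python3 -m crank '[{"travel":[0,0,-3],"yaw":0},{"travel":[0,0,0],"yaw":0}]'
```

```text
clock: 12.92
tcp_pos: [0.6594, -0.0574, 0.1869]
tcp_rot: [-2.139, -2.301, 0.0]
contact_force: [0.3, -0.1, -0.6]
grip_width: 0.001
clock: 13.18
tcp_pos: [0.6594, -0.0574, 0.1838]
tcp_rot: [-2.139, -2.301, 0.0]
contact_force: [-0.4, 0.1, -0.6]
grip_width: -0.001
clock: 13.42
tcp_pos: [0.6593, -0.0574, 0.1807]
tcp_rot: [-2.139, -2.301, 0.0]
contact_force: [0.5, 0.8, 0.9]
grip_width: -0.001
```

```bash
python3 - <<'E'
from h import *
a=eyes.grab_frame("side")[100:285,200:400]; b=eyes.grab_frame("wrist")
a=cv2.resize(a,None,fx=2,fy=2); b=cv2.resize(b[:,100:460],(396,462))[:370]
cv2.imwrite("pics/c6.png",np.hstack([a,b])[...,::-1])
E
```

```text
(no output)
```

View pics/c6.png

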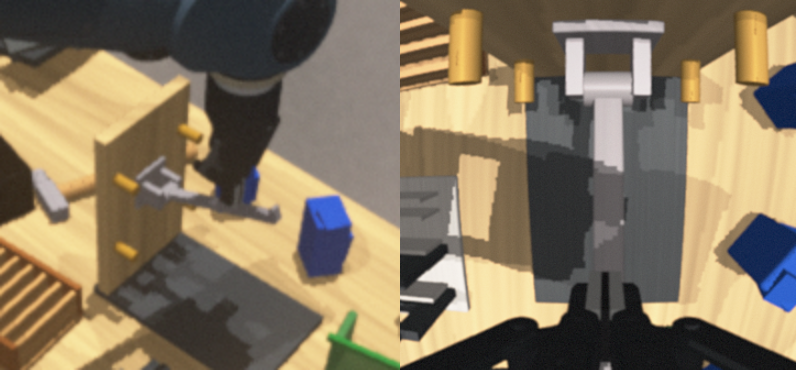

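The hook has followed the fingers and is nearly horizontal. I'll keep pressing gently to the stop.

```bash
for k in 1 2 3; do python3 -m crank '[{"travel":[0,0,-3],"yaw":0},{"travel":[0,0,0],"yaw":0}]' | grep -E "tcp_pos|contact"; done
```

```text
tcp_pos: [0.6593, -0.0574, 0.1777]
contact_force: [0.4, 0.2, -0.9]
tcp_pos: [0.6593, -0.0574, 0.1746]
contact_force: [-0.2, -0.2, -0.4]
tcp_pos: [0.6593, -0.0574, 0.1717]
contact_force: [-0.3, -0.1, 0.0]
```

```bash
cat > hang.py <<'E'
from h import *
def ang(u,v,L=.16):
    o,d=ray("side",u,v); t=.0739; n=np.array([np.cos(t),np.sin(t),0]); H=np.array([.653,.031,.155])
    P=o+d*(n@(H-o))/(n@d); s=-(P-H)@[-np.sin(t),np.cos(t),0]; return P.round(4),np.arctan2(s,P[2]-.155),np.hypot(s,P[2]-.155)
E
python3 - <<'E'
from hang import *
print(ang(338.5,207.5))
im=eyes.grab_frame("side"); crop("side",270,160,370,260,7,"s7.png",im)
E
```

```text
(array([ 0.664 , -0.1176,  0.2162]), np.float64(1.1812782590533621), np.float64(0.16112311916935765))
```

View pics/s7.png

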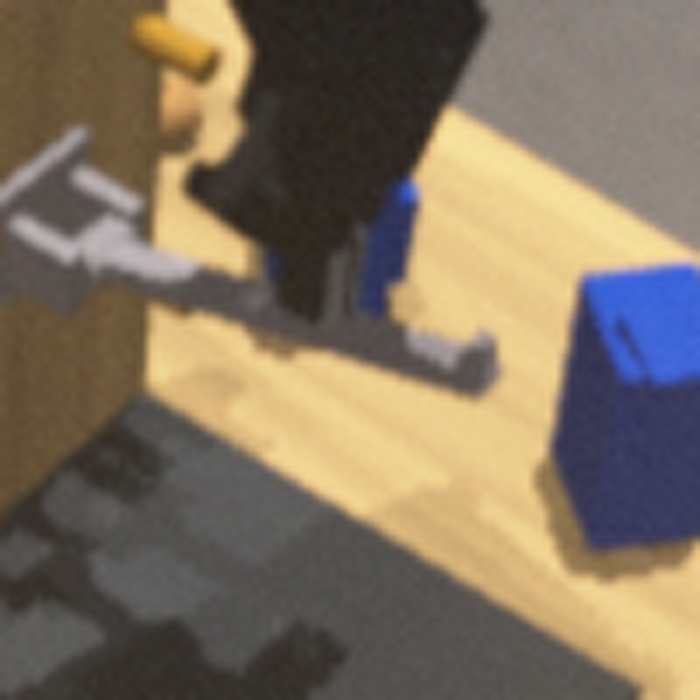

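```bash
python3 - <<'E'
from h import *
s=status.read_state();p=s["tcp_pos"];M=R.from_rotvec(s["tcp_rot"]).as_matrix();print(p,M.round(3))
for z in(-.05,-.02,0,.019):
    for y in(0,.0425): print(z,y,proj("wrist",p+M@[0,y,z]).round(0), ((proj("wrist",p+M@[0,y,z])-[100,0])*1.1+[400,0]).round(), (proj("side",p+M@[0,y,z])).round(0))
print((proj("side",[[.653+.0739*s,.031-s,.155+h] for s,h in((0,0),(.09,.03),(.15,.04))])))
E
```

```text
[ 0.65934794 -0.05740113  0.17179299] [[-0.073  0.997 -0.   ]
 [ 0.997  0.073  0.   ]
 [ 0.    -0.    -1.   ]]
-0.05 0 [[287. 300.]] [[605. 329.]] [[316. 193.]]
-0.05 0.0425 [[391. 296.]] [[721. 326.]] [[327. 183.]]
-0.02 0 [[287. 266.]] [[605. 293.]] [[315. 203.]]
-0.02 0.0425 [[374. 265.]] [[701. 291.]] [[326. 193.]]
0 0 [[287. 250.]] [[605. 275.]] [[314. 209.]]
0 0.0425 [[365. 249.]] [[691. 274.]] [[325. 199.]]
0.019 0 [[287. 237.]] [[605. 261.]] [[314. 215.]]
0.019 0.0425 [[358. 237.]] [[683. 260.]] [[324. 205.]]
[[283.43916925 196.84945532]
 [315.24708156 205.31273862]
 [337.95158778 214.74040669]]
```

```bash
for k in 1 2 3; do python3 -m crank '[{"travel":[0,0,-3],"yaw":0},{"travel":[0,0,0],"yaw":0}]' | grep -E "tcp_pos|contact"; done; python3 - <<'E'
from h import *
im=eyes.grab_frame("side"); crop("side",270,160,370,260,6,"s8.png",im)
E
```

```text
tcp_pos: [0.6593, -0.0574, 0.1687]
contact_force: [-0.2, -0.3, -0.8]
tcp_pos: [0.6593, -0.0574, 0.1657]
contact_force: [1.5, -1.3, 0.1]
tcp_pos: [0.6593, -0.0574, 0.1627]
contact_force: [0.6, 0.3, -0.0]
```

View pics/s8.png

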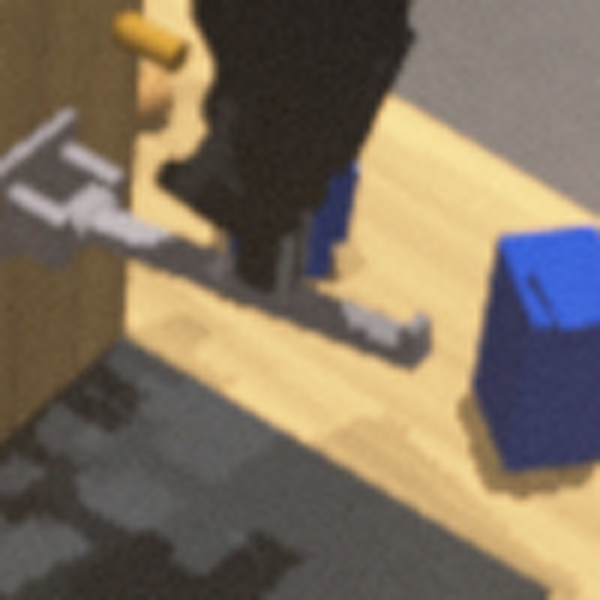

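```bash
python3 - <<'E'
from hang import *
print(ang(340.8,212.5)[1]+.08, ang(340,215)[1]+.0)
def tip(a): 
    s=.16*np.sin(a)-.013*np.cos(a); z=.155+.16*np.cos(a)+.013*np.sin(a); t=.0739
    return [.653+np.sin(t)*s,.031-np.cos(t)*s,z]
for a in(1.1,1.2,1.3,1.4,1.5):print(a,proj("side",tip(a)))
E
for k in 1 2 3; do python3 -m crank '[{"travel":[0,0,-4],"yaw":0},{"travel":[0,0,0],"yaw":0}]' | grep -E "tcp_pos|contact"; done
```

```text
1.3365289734150771 1.3037319773018448
1.1 [[334.85588349 197.10122965]]
1.2 [[337.15508369 203.52578699]]
1.3 [[338.83454635 209.79238227]]
1.4 [[339.88568705 215.82349727]]
1.5 [[340.31018172 221.54851414]]
tcp_pos: [0.6593, -0.0574, 0.1586]
contact_force: [-0.0, -0.1, 0.2]
tcp_pos: [0.6592, -0.0574, 0.1546]
contact_force: [0.3, -0.4, 0.4]
tcp_pos: [0.6595, -0.0574, 0.1509]
contact_force: [0.5, 0.2, 0.3]
```

```bash
for k in 1 2 3; do python3 -m crank '[{"travel":[0,0,-3],"yaw":0},{"travel":[0,0,0],"yaw":0}]' | grep -E "tcp_pos|contact"; done;  python3 - <<'E'
from h import *
im=eyes.grab_frame("side"); crop("side",270,160,370,260,6,"s9.png",im)
im=eyes.grab_frame("wrist"); crop("wrist",180,100,400,330,2.6,"w9.png",im)
a=cv2.imread("pics/s9.png")[:598,:380*1];b=cv2.imread("pics/w9.png")[:598,100:500]
cv2.imwrite("pics/c9.png",np.hstack([cv2.imread("pics/s9.png")[:598,60:460],b]))
E
```

```text
tcp_pos: [0.6598, -0.0574, 0.1502]
contact_force: [-6.4, 0.6, 15.8]
tcp_pos: [0.66, -0.0575, 0.1498]
contact_force: [-14.4, 2.0, 35.3]
tcp_pos: [0.6603, -0.0575, 0.1494]
contact_force: [-24.5, 3.1, 54.6]
```

View pics/c9.png

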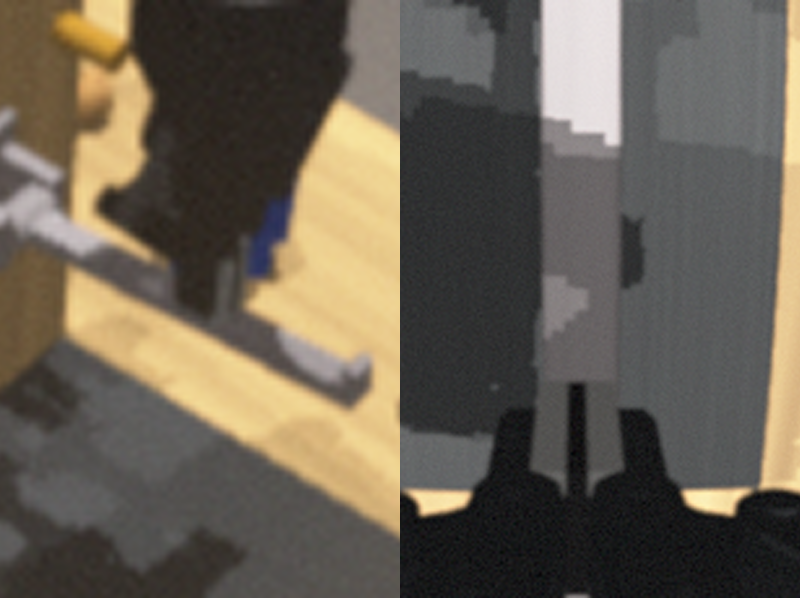

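The hook is on its stop. Contact began at reported z = 0.150 against a bar top at 0.167, so the shut fingertips sit about 17 mm above the reported TCP height. That also explains the missed pinch. I'll back off and go to the rack.

```bash
python3 -m crank '[{"travel":[0,0,30],"yaw":0},{"travel":[0,0,45],"yaw":0},{"travel":[0,0,45],"yaw":0.17},{"travel":[-40,0,0],"yaw":0.17},{"travel":[-40,-20,0],"yaw":0.17}]' 0.3 60
python3 -m crank '[{"travel":[-40,-20,0],"yaw":0.17},{"travel":[-40,-20,0],"yaw":0.17},{"travel":[-42,-20,0],"yaw":0.17},{"travel":[0,0,0],"yaw":0.17},{"travel":[0,0,0],"yaw":0.17}]'
python3 -m crank '[{"travel":[0,0,0],"yaw":0.167},{"travel":[0,0,0],"yaw":0}]'
python3 - <<'E'
from h import *
s=status.read_state();print(s["tcp_pos"])
p=s["tcp_pos"]; i=eyes.camera_info("wrist"); np.save("w10.npy",i["extrinsics"])
print(proj("wrist",[[.4577,-.1165,.13],[.4592,-.1665,.13]],i))
im=eyes.grab_frame("wrist"); crop("wrist",100,60,460,330,2.2,"w10.png",im)
E
```

```text
clock: 17.35
tcp_pos: [0.5784, -0.0768, 0.2621]
tcp_rot: [1.479, 2.771, 0.0]
contact_force: [0.5, -0.5, -0.3]
grip_width: 0.65
clock: 17.98
tcp_pos: [0.457, -0.1377, 0.2622]
tcp_rot: [0.209, 3.134, -0.0]
contact_force: [-0.1, 0.8, 0.2]
grip_width: 0.649
clock: 18.23
tcp_pos: [0.4573, -0.1374, 0.262]
tcp_rot: [0.044, -3.141, -0.0]
contact_force: [0.2, 0.3, 0.1]
grip_width: 0.648
[ 0.45733358 -0.13735721  0.26196033]
[[309.0321511  194.98083367]
 [254.89427915 195.15441414]]
```

View pics/w10.png

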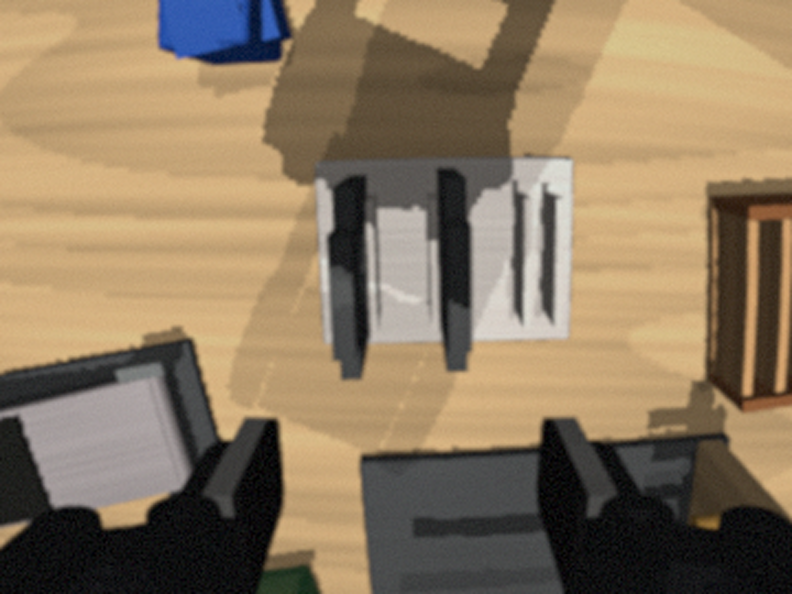

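Both plaques stand in the rack. Their tab tops run down to (351,378) and (457,370), with the near shoulders at (350,177) and (452,170).

```bash
python3 - <<'E'
from h import *
i=dict(eyes.camera_info("wrist"));i["extrinsics"]=np.load("w10.npy")
A=lambda u,v,z:at("wrist",100+u/2.2,60+v/2.2,z,i).round(4)
for l,z,q in(("tab",.13,[(351,378),(457,370),(343,232),(451,232)]),("sh",.104,[(351,177),(451,170),(351,378),(457,370)]),("rack",.01,[(317,160),(571,158),(323,343),(569,338)]),("stand",.012,[(361,458)])):
    for u,v in q: print(l,(u,v),A(u,v,z))
for t in(0,-.05):
  for x,z in((-45,104),(-27,130),(27,130),(45,104)):
    q=(proj("wrist",[.4577+x/1e3-.031*t,-.1165+t+.031*x/1e3,z/1e3],i)[0]-[100,60])*2.2; print(t,x,z,q.round())
E
```

```text
tab (351, 378) [ 0.495 -0.162  0.13 ]
tab (457, 370) [ 0.4901 -0.1162  0.13  ]
tab (343, 232) [ 0.4315 -0.1657  0.13  ]
tab (451, 232) [ 0.4303 -0.1213  0.13  ]
sh (351, 177) [ 0.4104 -0.1648  0.104 ]
sh (451, 170) [ 0.4062 -0.1207  0.104 ]
sh (351, 378) [ 0.5045 -0.1641  0.104 ]
sh (457, 370) [ 0.4991 -0.1142  0.104 ]
rack (317, 160) [ 0.4071 -0.1922  0.01  ]
rack (571, 158) [ 0.4009 -0.0455  0.01  ]
rack (323, 343) [ 0.5167 -0.1884  0.01  ]
rack (569, 338) [ 0.5096 -0.0388  0.01  ]
stand (361, 458) [ 0.5921 -0.1649  0.012 ]
0 -45 104 [457. 185.]
0 -27 130 [461. 233.]
0 27 130 [459. 358.]
0 45 104 [455. 377.]
-0.05 -45 104 [344. 185.]
-0.05 -27 130 [339. 234.]
-0.05 27 130 [343. 359.]
-0.05 45 104 [349. 377.]
```

```bash
python3 -m crank '[{"travel":[0,-28,0],"yaw":0},{"travel":[0,0,-50],"yaw":0},{"travel":[0,0,-40],"yaw":0},{"travel":[0,0,-20],"yaw":0},{"travel":[0,0,0],"yaw":0}]' -0.4 40
python3 -m crank '[{"travel":[0,0,-20],"yaw":0},{"travel":[0,0,-20],"yaw":0},{"travel":[0,0,0],"yaw":0}]'
```

```text
clock: 18.9
tcp_pos: [0.4567, -0.1651, 0.1509]
tcp_rot: [0.041, -3.139, -0.002]
contact_force: [-0.8, 0.4, -0.3]
grip_width: 0.295
clock: 19.27
tcp_pos: [0.4574, -0.1653, 0.1122]
tcp_rot: [0.043, -3.141, -0.001]
contact_force: [-0.2, 0.1, 0.1]
grip_width: 0.301
```

```bash
python3 -m crank '[{"travel":[0,0,-12],"yaw":0},{"travel":[0,0,-8],"yaw":0},{"travel":[0,0,0],"yaw":0}]'
python3 -m crank '[{"travel":[0,0,0],"yaw":0},{"travel":[0,0,0],"yaw":0},{"travel":[0,0,0],"yaw":0},{"travel":[0,0,0],"yaw":0}]' -1 40
```

```text
clock: 19.65
tcp_pos: [0.4572, -0.1653, 0.0916]
tcp_rot: [0.046, -3.141, -0.001]
contact_force: [-0.1, -0.6, -0.3]
grip_width: 0.298
clock: 20.15
tcp_pos: [0.4577, -0.1655, 0.0923]
tcp_rot: [-0.046, 3.141, -0.001]
contact_force: [0.3, 0.1, 3.0]
grip_width: 0.106
```

```bash
python3 -m crank '[{"travel":[0,0,20],"yaw":0},{"travel":[0,0,50],"yaw":0},{"travel":[0,0,50],"yaw":0},{"travel":[0,0,50],"yaw":0},{"travel":[40,0,0],"yaw":0}]'
python3 -m crank '[{"travel":[50,0,0],"yaw":0.045},{"travel":[50,-2,0],"yaw":0},{"travel":[40,-2,0],"yaw":0},{"travel":[31,0,0],"yaw":0},{"travel":[0,0,0],"yaw":0}]'
python3 - <<'E'
from h import *
s=status.read_state();print(s["tcp_pos"],s["contact_force"],s["grip_width"])
P=lambda s_,h:[.653+.0739*s_,.031-.997*s_,h]
print(proj("side",[P(.05,.0835+.12),P(.05,.0835)]))
crop("side",200,100,440,300,3.3,"s11.png")
E
```

```text
clock: 20.78
tcp_pos: [0.4981, -0.166, 0.2663]
tcp_rot: [-0.044, 3.136, -0.004]
contact_force: [0.9, -1.0, -2.5]
grip_width: 0.112
clock: 21.4
tcp_pos: [0.6692, -0.169, 0.2602]
tcp_rot: [0.118, -3.137, -0.001]
contact_force: [0.2, 0.5, -1.9]
grip_width: 0.109
[ 0.66924053 -0.16901457  0.26018221] [ 0.2088329   0.53186077 -1.93882571] 0.10879084147373733
[[301.42468251 191.2024355 ]
 [298.63119317 227.69273666]]
```

View pics/s11.png

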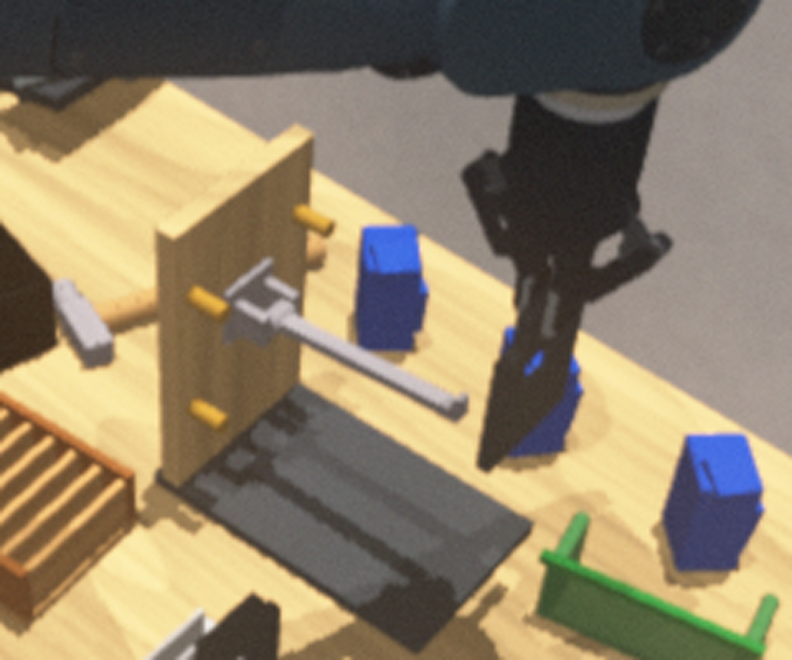

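The hook's lip is at native (340,221), where 1.5 rad predicts it. The plaque is held upright, with its near lower corner at native (347,242). I'll check its height numerically.

```bash
python3 - <<'E'
from h import *
for z in(.159,.169,.179,.189,.199):print(z,proj("side",[.669-.045,-.169-.0033,z]).round(1), proj("side",[.669-.045+.0004,-.169-.0083,z]).round(1))
im=eyes.grab_frame("side"); np.save("s11.npy",im); g=im.max(2)
for v in range(228,246): print(v,g[v,338:362:1])
E
```

```text
0.159 [[343.8 248.8]] [[345.8 250. ]]
0.169 [[344.4 245.7]] [[346.4 246.9]]
0.179 [[344.9 242.6]] [[346.9 243.7]]
0.189 [[345.5 239.4]] [[347.5 240.6]]
0.199 [[346.1 236.2]] [[348.1 237.4]]
228 [211 232 238 240 241 242 242 232 152  79  65  67  69  63  69  68  65  69
  64  67  67  67  65  67]
229 [236 237 238 239 238 241 240 220 133  74  67  65  68  64  69  68  66  65
  68  68  65  68  66  66]
230 [241 239 237 236 238 238 237 198 114  71  65  68  64  64  67  66  65  68
  66  65  68  64  62  79]
231 [244 241 239 238 237 238 234 170  91  66  65  66  63  66  64  62  68  65
  69  66  65  66  81  92]
232 [245 245 243 241 238 235 233 162  83  67  68  66  66  64  65  64  63  65
  68  67  68  81  98 101]
233 [246 245 245 244 242 239 227 145  75  66  67  65  66  65  67  67  67  67
  65  67  81  95  99 102]
234 [245 245 245 245 245 242 217 133  72  66  64  65  68  65  63  67  69  62
  68  78  95  95  99 101]
235 [243 244 245 245 245 243 213 121  71  64  66  67  67  66  68  69  63  65
  80  93 100 100  99 101]
236 [245 243 244 245 245 243 193 105  67  65  64  68  64  65  64  68  65  79
  92 100 
[... 243 characters left out ...]
 245 234 151  79  63  63  63  65  68  89 117 144 137 134
 130 141 147 148 149 152]
240 [240 240 239 243 243 227 142  77  66  66  67  71 100 126 149 155 154 148
 147 148 150 153 152 154]
241 [240 240 239 240 243 229 153  94  73  65  75 122 186 180 172 169 165 154
 149 149 154 157 158 157]
242 [242 241 240 241 242 237 222 181 122  92 128 198 235 231 222 223 219 186
 170 165 194 206 206 206]
243 [232 239 242 241 240 242 241 236 216 189 213 237 243 242 242 243 242 232
 223 222 232 236 234 233]
244 [179 218 239 241 239 241 241 243 242 238 242 244 246 244 244 244 245 244
 244 244 242 241 238 236]
245 [120 155 208 231 239 240 240 240 243 243 245 247 246 245 245 243 243 245
 244 245 245 244 242 240]
```

```bash
python3 -m crank '[{"travel":[0,0,-40],"yaw":0},{"travel":[0,0,-32],"yaw":0},{"travel":[0,0,0],"yaw":0},{"travel":[-2,25,0],"yaw":0},{"travel":[0,0,0],"yaw":0}]'
python3 -m crank '[{"travel":[-2,25,0],"yaw":0},{"travel":[-2,25,0],"yaw":0},{"travel":[0,0,0],"yaw":0}]'
```

```text
clock: 22.12
tcp_pos: [0.6668, -0.1425, 0.1921]
tcp_rot: [-0.119, 3.137, -0.0]
contact_force: [0.1, -0.5, -2.4]
grip_width: 0.106
clock: 22.5
tcp_pos: [0.6624, -0.0917, 0.1905]
tcp_rot: [-0.12, 3.139, 0.0]
contact_force: [-0.4, 0.7, -3.2]
grip_width: 0.107
```

```bash
python3 -m crank '[{"travel":[-2,25,0],"yaw":0},{"travel":[-2,25,0],"yaw":0},{"travel":[-2,23,0],"yaw":0},{"travel":[0,0,-12],"yaw":0},{"travel":[0,0,0],"yaw":0}]'
for k in 1 2 3 ; do python3 -m crank '[{"travel":[0,0,-3],"yaw":0},{"travel":[0,0,0],"yaw":0}]'| grep -E "tcp_pos|contact"; done
```

```text
clock: 23.12
tcp_pos: [0.6558, -0.0215, 0.1765]
tcp_rot: [0.117, -3.137, -0.0]
contact_force: [0.3, -0.8, -1.2]
grip_width: 0.105
tcp_pos: [0.6564, -0.022, 0.1748]
contact_force: [-0.2, -1.0, -2.5]
tcp_pos: [0.6563, -0.0216, 0.1718]
contact_force: [0.4, 0.4, -2.5]
tcp_pos: [0.6563, -0.0214, 0.1687]
contact_force: [-0.4, -0.5, -2.0]
```

```bash

for k in 1 2 3 4; do python3 -m crank '[{"travel":[0,0,-1.5],"yaw":0},{"travel":[0,0,0],"yaw":0}]'| grep -E "tcp_pos|contact"; done
```

```text
tcp_pos: [0.6564, -0.0214, 0.1674]
contact_force: [-1.1, -0.1, -1.9]
tcp_pos: [0.6566, -0.0214, 0.1664]
contact_force: [-0.6, 0.5, 1.1]
tcp_pos: [0.6567, -0.0214, 0.1661]
contact_force: [-5.7, 0.2, 11.3]
tcp_pos: [0.6569, -0.0215, 0.1659]
contact_force: [-8.6, 0.2, 19.9]
```

```bash
python3 -m crank '[{"travel":[0,0,3],"yaw":0},{"travel":[0,0,0],"yaw":0}]'
python3 -m crank '[{"travel":[0,0,0],"yaw":0},{"travel":[0,0,0],"yaw":0},{"travel":[0,0,0],"yaw":0},{"travel":[0,0,0],"yaw":0}]' -0.4
python3 -m crank '[{"travel":[0,0,20],"yaw":0},{"travel":[0,0,40],"yaw":0},{"travel":[0,0,40],"yaw":-0.045},{"travel":[-50,-20,0],"yaw":0},{"travel":[-50,-20,0],"yaw":0}]'
python3 -m crank '[{"travel":[-50,-20,0],"yaw":0},{"travel":[-53,-36,0],"yaw":0},{"travel":[0,0,-20],"yaw":0},{"travel":[0,0,-40],"yaw":0},{"travel":[0,0,0],"yaw":0}]'
```

```text
clock: 25.12
tcp_pos: [0.6567, -0.0215, 0.1663]
tcp_rot: [-0.116, 3.139, -0.0]
contact_force: [-1.2, 0.4, 3.8]
grip_width: 0.11
clock: 25.62
tcp_pos: [0.6564, -0.0214, 0.1659]
tcp_rot: [0.117, -3.139, 0.0]
contact_force: [1.1, 0.5, -0.2]
grip_width: 0.298
clock: 26.25
tcp_pos: [0.5553, -0.0617, 0.2661]
tcp_rot: [-0.047, 3.141, -0.0]
contact_force: [-0.2, -1.2, 0.2]
grip_width: 0.299
clock: 26.88
tcp_pos: [0.4535, -0.1162, 0.2044]
tcp_rot: [0.045, -3.137, -0.002]
contact_force: [0.2, -0.7, 0.7]
grip_width: 0.3
```

```bash
python3 -m crank '[{"travel":[0,-1,-40],"yaw":0},{"travel":[0,0,-40],"yaw":0},{"travel":[0,0,-20],"yaw":0},{"travel":[0,0,-13],"yaw":0},{"travel":[0,0,0],"yaw":0}]'
python3 -m crank '[{"travel":[0,0,0],"yaw":0},{"travel":[0,0,0],"yaw":0},{"travel":[0,0,0],"yaw":0},{"travel":[0,0,0],"yaw":0}]' -1 40
python3 -m crank '[{"travel":[0,0,20],"yaw":0},{"travel":[0,0,50],"yaw":0},{"travel":[0,0,50],"yaw":0},{"travel":[0,0,50],"yaw":0},{"travel":[0,0,0],"yaw":0}]'
```

```text
clock: 27.5
tcp_pos: [0.4551, -0.1176, 0.0934]
tcp_rot: [0.046, -3.141, -0.0]
contact_force: [0.3, 0.5, 0.2]
grip_width: 0.301
clock: 28.0
tcp_pos: [0.4555, -0.1176, 0.0941]
tcp_rot: [-0.046, 3.139, -0.001]
contact_force: [-0.2, 2.7, 7.1]
grip_width: 0.102
clock: 28.62
tcp_pos: [0.4561, -0.118, 0.2666]
tcp_rot: [-0.046, 3.135, -0.004]
contact_force: [0.7, -0.2, -3.3]
grip_width: 0.106
```

```bash
python3 -m crank '[{"travel":[40,-40,0],"yaw":0},{"travel":[55,-11,0],"yaw":0},{"travel":[55,0,0],"yaw":0.045},{"travel":[40,0,0],"yaw":0},{"travel":[22,0,0],"yaw":0}]'
python3 -m crank '[{"travel":[0,0,-40],"yaw":0},{"travel":[0,0,-35],"yaw":0},{"travel":[0,0,0],"yaw":0}]'
python3 -m crank '[{"travel":[-2,25,0],"yaw":0},{"travel":[-2,25,0],"yaw":0},{"travel":[-2,25,0],"yaw":0},{"travel":[-1,20,0],"yaw":0},{"travel":[0,0,0],"yaw":0}]'
```

```text
clock: 29.25
tcp_pos: [0.6677, -0.1682, 0.2603]
tcp_rot: [0.117, -3.137, -0.002]
contact_force: [0.3, 0.5, -2.0]
grip_width: 0.106
clock: 29.62
tcp_pos: [0.6648, -0.1679, 0.1838]
tcp_rot: [0.116, -3.132, -0.004]
contact_force: [0.8, 0.3, -1.7]
grip_width: 0.107
clock: 30.25
tcp_pos: [0.6598, -0.0716, 0.1884]
tcp_rot: [-0.12, 3.139, 0.0]
contact_force: [-0.3, 0.1, -2.3]
grip_width: 0.105
```

```bash
python3 -m crank '[{"travel":[0,0,-8],"yaw":0},{"travel":[0,0,-6],"yaw":0},{"travel":[0,0,0],"yaw":0}]'| grep -E "tcp_pos|contact"
for k in 1 2 3; do python3 -m crank '[{"travel":[0,0,-1.5],"yaw":0},{"travel":[0,0,0],"yaw":0}]'| grep -E "tcp_pos|contact"; done
```

```text
tcp_pos: [0.6593, -0.074, 0.173]
contact_force: [0.6, 0.5, -2.4]
tcp_pos: [0.6598, -0.0737, 0.1725]
contact_force: [0.0, -0.1, -1.8]
tcp_pos: [0.66, -0.0736, 0.1718]
contact_force: [-1.8, -0.1, 3.1]
tcp_pos: [0.6602, -0.0736, 0.1715]
contact_force: [-6.2, 0.5, 12.9]
```

```bash
python3 -m crank '[{"travel":[0,0,2],"yaw":0},{"travel":[0,0,0],"yaw":0}]'
python3 -m crank '[{"travel":[0,0,0],"yaw":0},{"travel":[0,0,0],"yaw":0},{"travel":[0,0,0],"yaw":0},{"travel":[0,0,0],"yaw":0}]' -0.4
python3 -m crank '[{"travel":[0,0,20],"yaw":0},{"travel":[0,0,40],"yaw":0},{"travel":[0,0,40],"yaw":0},{"travel":[-17,-50,0],"yaw":0.06},{"travel":[-17,-55,0],"yaw":0.06}]'
python3 -m crank '[{"travel":[-17,-55,0],"yaw":0},{"travel":[-17,-55,0],"yaw":0},{"travel":[0,-55,0],"yaw":0},{"travel":[0,-50,0],"yaw":0},{"travel":[0,0,-30],"yaw":0}]' -1
python3 - <<'E'
from h import *
s=status.read_state();print(s["tcp_pos"])
i=eyes.camera_info("wrist");i=dict(i);i["extrinsics"]=np.array([[ 1.37075525e-03,9.63556086e-01,2.67502880e-01,.5545],[.999999042,-1.26886615e-03,-5.53751944e-04,-.1213712],[-1.94145708e-04,.267503383,-.963556902,.408426109],[0,0,0,1]])
for u,v in((70,203),(113,188),(131,264),(88,277)):print(at("wrist",u/1.42,v/1.42,.066,i).round(4))
im=eyes.grab_frame("side"); cv2.imwrite("pics/hung.png",im[...,::-1])
a=np.load("s11.npy"); d=np.abs(im.astype(int)-a).max(2)[150:260,260:360]; print("dark new px", [(260+x,150+y) for x,y,w,h in [cv2.boundingRect(((im.max(2)[150:260,260:360]<90)&(d>40)).astype(np.uint8))]] )
b=((im.max(2)<90)&(np.abs(im.astype(int)-a).max(2)>30)).astype(np.uint8); n,l,st,c=cv2.connectedComponentsWithStats(b)
print([ (st[k].tolist(),c[k].round()) for k in range(1,n) if st[k,4]>60])
t=.0739
for s_,h in((.05,.0835),(.105,.0874)):
    print([proj("side",[.653+np.sin(t)*s_+x*np.cos(t),.031-np.cos(t)*s_+x*np.sin(t),h+z]).round(0)[0] for x,z in((-.045,0),(.045,0),(-.045,.094),(.027,.12))])
E
```

```text
clock: 31.62
tcp_pos: [0.6599, -0.0735, 0.1718]
tcp_rot: [-0.117, 3.139, -0.0]
contact_force: [-0.8, -0.3, 3.7]
grip_width: 0.103
clock: 32.12
tcp_pos: [0.6597, -0.0735, 0.1714]
tcp_rot: [0.117, -3.139, -0.0]
contact_force: [0.6, -0.4, 0.0]
grip_width: 0.302
clock: 32.75
tcp_pos: [0.6255, -0.1792, 0.272]
tcp_rot: [-0.31, 3.125, -0.001]
contact_force: [1.1, -0.3, -0.7]
grip_width: 0.301
clock: 33.38
tcp_pos: [0.5916, -0.3976, 0.2425]
tcp_rot: [-0.299, 3.125, -0.005]
contact_force: [-0.1, 0.8, -0.8]
grip_width: -0.003
[ 0.59155752 -0.39755489  0.24254202]
[ 0.5635 -0.4231  0.066 ]
[ 0.555  -0.3702  0.066 ]
[ 0.6216 -0.358   0.066 ]
[ 0.6322 -0.4108  0.066 ]
dark new px [(260, 150)]
[([190, 26, 24, 38, 182], array([207.,  47.])), ([73, 46, 36, 53, 585], array([89., 68.])), ([89, 62, 88, 82, 820], array([116., 107.])), ([39, 87, 30, 24, 221], array([ 54., 100.])), ([0, 104, 92, 148, 381], array([ 49., 170.])), ([45, 121, 502, 227, 29968], array([285., 203.])), ([400, 125, 108, 51, 1630], array([444., 142.])), ([36, 128, 28, 46, 110], array([ 49., 149.])), ([12, 175, 24, 31, 81], array([ 24., 191.])), ([0, 211, 14, 24, 69], array([  6., 221.])), ([373, 362, 35, 21, 86], array([389., 371.])), ([0, 368, 47, 19, 286], array([ 26., 377.])), ([82, 375, 32, 18, 385], array([ 96., 384.])), ([8, 403, 32, 17, 322], array([ 25., 411.]))]
[array([287., 238.]), array([310., 218.]), array([288., 210.]), array([309., 185.])]
[array([306., 249.]), array([328., 227.]), array([308., 221.]), array([329., 195.])]
```

```bash
python3 -m crank '[{"travel":[1,6,-50],"yaw":0},{"travel":[0,0,-50],"yaw":0},{"travel":[0,0,-50],"yaw":0},{"travel":[0,0,-25],"yaw":0},{"travel":[0,0,0],"yaw":0}]'
python3 -m crank '[{"travel":[0,0,-10],"yaw":0},{"travel":[0,0,0],"yaw":0}]'
python3 -m crank '[{"travel":[0,0,-8],"yaw":0},{"travel":[0,0,0],"yaw":0}]'
python3 -m crank '[{"travel":[0,0,-8],"yaw":0},{"travel":[0,0,0],"yaw":0}]'
```

```text
clock: 34.05
tcp_pos: [0.592, -0.3865, 0.0649]
tcp_rot: [0.305, -3.124, -0.004]
contact_force: [-0.1, -0.4, 0.5]
grip_width: -0.004
clock: 34.3
tcp_pos: [0.5929, -0.3875, 0.057]
tcp_rot: [-0.305, 3.126, -0.001]
contact_force: [-0.6, -0.8, 0.7]
grip_width: -0.001
clock: 34.55
tcp_pos: [0.593, -0.3877, 0.0486]
tcp_rot: [-0.304, 3.126, -0.001]
contact_force: [0.5, -0.4, 2.4]
grip_width: -0.001
clock: 34.8
tcp_pos: [0.593, -0.3879, 0.0405]
tcp_rot: [-0.304, 3.126, -0.001]
contact_force: [-0.1, -1.5, 5.3]
grip_width: -0.0
```

```bash
python3 -m crank '[{"travel":[0,0,-8],"yaw":0},{"travel":[0,0,-6],"yaw":0},{"travel":[0,0,0],"yaw":0}]'
for k in 1 2 3; do python3 -m crank '[{"travel":[0,0,-2],"yaw":0},{"travel":[0,0,0],"yaw":0}]'| grep -E "clock|tcp_pos|contact"; done
```

```text
clock: 35.17
tcp_pos: [0.5935, -0.389, 0.0276]
tcp_rot: [-0.304, 3.125, -0.005]
contact_force: [0.0, -5.1, 9.3]
grip_width: 0.002
clock: 35.42
tcp_pos: [0.5936, -0.3891, 0.0261]
contact_force: [-1.1, -5.5, 8.9]
clock: 35.67
tcp_pos: [0.5936, -0.3893, 0.0248]
contact_force: [-3.0, -4.4, 14.2]
clock: 35.92
tcp_pos: [0.5937, -0.3894, 0.0243]
contact_force: [-7.5, -1.3, 26.4]
```

```bash
for k in 1 2 3 4 5; do python3 -m crank '[{"travel":[0,0,0],"yaw":0},{"travel":[0,0,0],"yaw":0},{"travel":[0,0,0],"yaw":0},{"travel":[0,0,0],"yaw":0},{"travel":[0,0,0],"yaw":0}]'| grep -E "clock|tcp_pos|contact"; done
python3 -m crank '[{"travel":[0,0,10],"yaw":0},{"travel":[0,0,10],"yaw":0},{"travel":[0,0,15],"yaw":0},{"travel":[0,0,40],"yaw":0},{"travel":[0,0,60],"yaw":0}]'
python3 -m crank '[{"travel":[0,0,60],"yaw":0},{"travel":[0,0,40],"yaw":-0.06},{"travel":[-40,0,0],"yaw":-0.06},{"travel":[-50,0,0],"yaw":0},{"travel":[0,0,0],"yaw":0}]' -0.4
python3 - <<'E'
from h import *
print(status.read_state()["tcp_pos"])
a=eyes.grab_frame("side"); cv2.imwrite("pics/hs.png",a[...,::-1])
b=eyes.grab_frame("top"); cv2.imwrite("pics/ht.png",b[...,::-1])
A=cv2.resize(a[130:280,200:400],(800,600))[:, :]; B=cv2.resize(b[150:270,200:360],(800,600))
cv2.imwrite("pics/hcomb.png",np.vstack([A[:,:],B])[...,::-1]) 
A=cv2.resize(a[130:280,235:365],(400,462)); B=cv2.resize(b[155:255,235:325],(400,444))
B=cv2.copyMakeBorder(B,0,18,0,0,cv2.BORDER_CONSTANT)
cv2.imwrite("pics/c16.png",np.hstack([A,B])[...,::-1])
E
```

```text
clock: 36.55
tcp_pos: [0.5937, -0.3894, 0.0243]
contact_force: [-7.9, -0.6, 27.6]
clock: 37.17
tcp_pos: [0.5937, -0.3894, 0.0243]
contact_force: [-8.3, -1.0, 27.0]
clock: 37.8
tcp_pos: [0.5937, -0.3894, 0.0243]
contact_force: [-7.3, -1.4, 26.8]
clock: 38.42
tcp_pos: [0.5937, -0.3893, 0.0243]
contact_force: [-7.7, -1.0, 27.3]
clock: 39.05
tcp_pos: [0.5937, -0.3894, 0.0243]
contact_force: [-8.1, -1.9, 27.5]
clock: 39.67
tcp_pos: [0.5917, -0.3869, 0.155]
tcp_rot: [0.304, -3.124, -0.004]
contact_force: [1.0, -1.0, 1.2]
grip_width: 0.001
clock: 40.3
tcp_pos: [0.5001, -0.3876, 0.2559]
tcp_rot: [0.113, -3.138, -0.001]
contact_force: [0.4, 0.3, 0.9]
grip_width: 0.299
[ 0.50006243 -0.38755312  0.25587542]
```

View pics/c16.png

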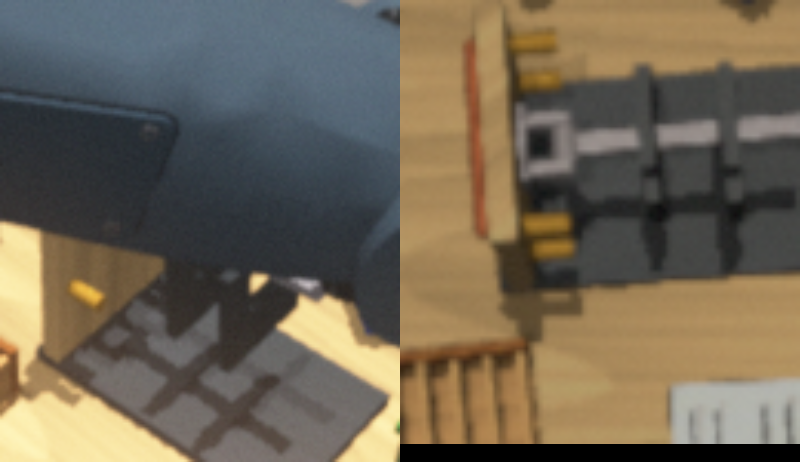

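Both plaques hang on the bar: top view columns 648 and 727 of the crop, with the bar passing through both. Rack is empty and the treadle was held on its stop for over 3 s. Next I'll localise the crate grooves with the wrist camera, numerically.

```bash
python3 -m crank '[{"travel":[0,58,0],"yaw":0},{"travel":[0,58,0],"yaw":0},{"travel":[0,58,0],"yaw":0},{"travel":[0,58,0],"yaw":0},{"travel":[0,58,0],"yaw":0}]'|grep tcp_pos
python3 -m crank '[{"travel":[-5,58,0],"yaw":0},{"travel":[-5,58,0],"yaw":0},{"travel":[-5,58,0],"yaw":0},{"travel":[-5,58,0],"yaw":0},{"travel":[0,0,0],"yaw":0}]'|grep tcp_pos
python3 - <<'E'
from h import *
i=eyes.camera_info("wrist"); im=eyes.grab_frame("wrist"); np.save("w17.npy",im); np.save("w17e.npy",i["extrinsics"])
print(i["extrinsics"][:3,3])
# rectify on z=.053 around guess
c=np.array([.468,.137]);t=.118
g=np.arange(-110,111,2.); print("y:",g[0],g[-1])
for x in(-58,-40,-20,0,20,40,58):
    P=np.array([[c[0]+np.cos(t)*x/1e3-np.sin(t)*y/1e3,c[1]+np.sin(t)*x/1e3+np.cos(t)*y/1e3,.053] for y in g])
    q=proj("wrist",P,i).astype(np.float32); I=cv2.remap(im,q[None,:,0],q[None,:,1],cv2.INTER_LINEAR)[0]
    print(x,I[:,0].tolist())
E
```

```text
tcp_pos: [0.5035, -0.0954, 0.2556]
tcp_pos: [0.4828, 0.1382, 0.2555]
[0.414607   0.13264427 0.41520239]
y: -110.0 110.0
-58 [234, 222, 221, 221, 219, 217, 217, 216, 220, 222, 223, 221, 186, 156, 156, 153, 155, 154, 122, 82, 78, 78, 78, 79, 78, 81, 78, 77, 78, 86, 137, 112, 77, 78, 79, 78, 79, 79, 76, 78, 78, 78, 77, 76, 80, 79, 78, 76, 76, 77, 77, 79, 79, 85, 92, 98, 87, 101, 105, 102, 105, 105, 104, 105, 106, 105, 106, 105, 108, 105, 106, 108, 106, 143, 157, 113, 108, 108, 107, 108, 107, 105, 107, 109, 106, 109, 149, 182, 187, 185, 185, 184, 186, 187, 186, 185, 182, 175, 168, 167, 200, 234, 237, 237, 236, 236, 235, 235, 235, 234, 235]
-40 [241, 230, 226, 224, 225, 223, 223, 222, 220, 220, 218, 215, 219, 225, 223, 221, 221, 187, 92, 79, 76, 121, 203, 206, 140, 111, 112, 117, 112, 92, 76, 80, 102, 110, 112, 112, 111, 113, 113, 116, 101, 83, 97, 112, 111, 111, 109, 111, 111, 113, 114, 112, 102, 108, 109, 113, 126, 145, 138, 113, 113, 144, 152, 150, 144, 145, 145, 142, 121, 108, 95, 81, 129, 166, 212, 173, 142, 141, 136, 112, 97, 80, 77, 104, 150, 149, 176, 228, 231, 219, 184, 102, 76, 
[... 2112 characters left out ...]
, 79, 77, 149, 239, 244, 234, 150, 122, 105, 94, 81, 80, 78, 105, 216, 243, 242, 242, 241, 242, 242, 242, 242, 242, 241, 242, 243, 240, 202, 143]
58 [232, 232, 230, 219, 207, 207, 206, 205, 208, 205, 204, 197, 170, 157, 155, 156, 155, 156, 156, 154, 156, 154, 154, 152, 153, 151, 153, 151, 151, 152, 151, 150, 151, 151, 151, 149, 148, 150, 151, 150, 151, 150, 149, 152, 150, 148, 150, 151, 150, 150, 151, 152, 149, 150, 151, 150, 151, 154, 153, 151, 154, 154, 152, 153, 153, 153, 154, 155, 154, 153, 153, 155, 156, 156, 170, 179, 181, 180, 182, 181, 184, 181, 182, 182, 182, 183, 184, 186, 185, 186, 185, 186, 184, 184, 185, 184, 182, 176, 168, 166, 205, 240, 242, 241, 243, 242, 216, 151, 96, 34, 7]
```

The groove profile gives the crate centre as (0.4677, 0.1391), yaw 0.118, with residuals under 1 mm. Now I'll retrieve the outer plaque.

```bash
python3 -m crank '[{"travel":[0,-53,16],"yaw":0},{"travel":[0,-53,0],"yaw":0},{"travel":[0,-53,0],"yaw":0},{"travel":[0,-53,0],"yaw":0},{"travel":[50,0,0],"yaw":0}]' -0.4|grep tcp_pos
python3 -m crank '[{"travel":[55,0,0],"yaw":0},{"travel":[55,0,0],"yaw":0},{"travel":[17,0,0],"yaw":0},{"travel":[0,0,0],"yaw":0}]'
python3 - <<'E'
from h import *
i=eyes.camera_info("wrist"); im=eyes.grab_frame("wrist"); np.save("w18.npy",im)
# dark tab profile along bar at tab-top height, off-bar x=+15,-15
t=.0739; g=np.arange(20,150,2.)
for x in(-15,15):
    P=np.array([[.653+np.sin(t)*s/1e3+np.cos(t)*x/1e3,.031-np.cos(t)*s/1e3+np.sin(t)*x/1e3,.206] for s in g])
    q=proj("wrist",P,i).astype(np.float32); I=cv2.remap(im,q[None,:,0],q[None,:,1],cv2.INTER_LINEAR)[0]
    print(x,[(int(s),int(v)) for s,v in zip(g,I.max(1))])
E
```

```text
tcp_pos: [0.5322, -0.0824, 0.2722]
clock: 42.82
tcp_pos: [0.6602, -0.0787, 0.2704]
tcp_rot: [0.115, -3.138, -0.0]
contact_force: [0.0, 0.1, -0.1]
grip_width: 0.301
-15 [(20, 181), (22, 163), (24, 189), (26, 197), (28, 197), (30, 199), (32, 199), (34, 195), (36, 195), (38, 194), (40, 197), (42, 193), (44, 191), (46, 139), (48, 93), (50, 84), (52, 61), (54, 58), (56, 42), (58, 34), (60, 33), (62, 35), (64, 31), (66, 114), (68, 174), (70, 157), (72, 128), (74, 85), (76, 88), (78, 86), (80, 85), (82, 86), (84, 84), (86, 82), (88, 95), (90, 146), (92, 145), (94, 140), (96, 138), (98, 72), (100, 57), (102, 57), (104, 58), (106, 58), (108, 36), (110, 62), (112, 90), (114, 94), (116, 91), (118, 91), (120, 90), (122, 90), (124, 89), (126, 94), (128, 101), (130, 103), (132, 103), (134, 100), (136, 99), (138, 96), (140, 94), (142, 94), (144, 96), (146, 90), (148, 77)]
15 [(20, 182), (22, 187), (24, 186), (26, 214), (28, 216), (30, 218), (32, 217), (34, 210), (36, 113), (38, 172), (40, 227), (42, 227), (44, 227), (46, 161), (48, 93), (50, 95), (52, 94), (54, 94), (56, 52), (58, 37), (60, 33), (62, 32), (64, 33), (66, 32), (68, 35), (70, 36), (72, 34), (74, 153), (76, 245), (78, 243), (80, 243), (82, 243), (84, 243), (86, 242), (88, 243), (90, 242), (92, 242), (94, 240), (96, 240), (98, 127), (100, 90), (102, 90), (104, 91), (106, 94), (108, 45), (110, 32), (112, 161), (114, 216), (116, 212), (118, 212), (120, 212), (122, 211), (124, 210), (126, 211), (128, 211), (130, 212), (132, 209), (134, 208), (136, 212), (138, 212), (140, 213), (142, 214), (144, 214), (146, 213), (148, 219)]
```

```bash
python3 -m crank '[{"travel":[0,7,-30],"yaw":0},{"travel":[0,0,-30],"yaw":0},{"travel":[0,0,-25],"yaw":0},{"travel":[0,0,-13],"yaw":0},{"travel":[0,0,0],"yaw":0}]'
python3 -m crank '[{"travel":[0,0,0],"yaw":0},{"travel":[0,0,0],"yaw":0},{"travel":[0,0,0],"yaw":0},{"travel":[0,0,0],"yaw":0}]' -1 40
python3 -m crank '[{"travel":[0,0,8],"yaw":0},{"travel":[0,0,8],"yaw":0},{"travel":[0,0,0],"yaw":0}]'
```

```text
clock: 43.5
tcp_pos: [0.6592, -0.0708, 0.1735]
tcp_rot: [0.116, -3.139, -0.0]
contact_force: [0.2, -0.3, -0.1]
grip_width: 0.3
clock: 44.0
tcp_pos: [0.6603, -0.0707, 0.1748]
tcp_rot: [-0.117, 3.138, -0.001]
contact_force: [-0.4, 0.3, 6.8]
grip_width: 0.105
clock: 44.38
tcp_pos: [0.66, -0.0705, 0.1902]
tcp_rot: [-0.117, 3.138, -0.0]
contact_force: [-0.0, 0.1, -1.6]
grip_width: 0.105
```

```bash
python3 -m crank '[{"travel":[0,0,4],"yaw":0},{"travel":[2,-25,0],"yaw":0},{"travel":[2,-25,0],"yaw":0},{"travel":[2,-25,0],"yaw":0},{"travel":[2,-25,0],"yaw":0}]'
python3 -m crank '[{"travel":[0,-2,0],"yaw":0},{"travel":[0,0,40],"yaw":0},{"travel":[0,0,40],"yaw":0},{"travel":[-50,0,0],"yaw":0},{"travel":[-50,0,0],"yaw":0}]'
```

```text
clock: 45.0
tcp_pos: [0.6677, -0.1728, 0.1933]
tcp_rot: [0.115, -3.139, 0.0]
contact_force: [1.1, 0.4, -2.0]
grip_width: 0.102
clock: 45.62
tcp_pos: [0.5666, -0.1722, 0.2736]
tcp_rot: [-0.118, 3.139, -0.0]
contact_force: [0.7, -0.8, -2.0]
grip_width: 0.108
```

```bash
python3 -m crank '[{"travel":[-50,0,0],"yaw":0.043},{"travel":[-49,20,0],"yaw":0},{"travel":[0,60,0],"yaw":0},{"travel":[0,60,0],"yaw":0},{"travel":[0,60,0],"yaw":0}]'|grep tcp_pos
python3 -m crank '[{"travel":[0,60,0],"yaw":0},{"travel":[0,51,0],"yaw":0},{"travel":[0,0,-40],"yaw":0},{"travel":[0,0,-40],"yaw":0},{"travel":[0,0,0],"yaw":0}]'
python3 -m crank '[{"travel":[0,0,-25],"yaw":0},{"travel":[0,0,0],"yaw":0},{"travel":[0,0,0],"yaw":0}]'
```

```text
tcp_pos: [0.4685, 0.0293, 0.2739]
clock: 46.88
tcp_pos: [0.4672, 0.1384, 0.1917]
tcp_rot: [0.185, -3.131, 0.001]
contact_force: [0.4, -0.7, -1.8]
grip_width: 0.107
clock: 47.25
tcp_pos: [0.4696, 0.1386, 0.1703]
tcp_rot: [-0.184, 3.134, 0.001]
contact_force: [0.9, 0.2, -2.4]
grip_width: 0.106
```

```bash
python3 -m crank '[{"travel":[0,0.5,-20],"yaw":0},{"travel":[0,0,-15],"yaw":0},{"travel":[0,0,0],"yaw":0}]'
python3 -m crank '[{"travel":[0,0,-15],"yaw":0},{"travel":[0,0,-10],"yaw":0},{"travel":[0,0,0],"yaw":0}]'
python3 -m crank '[{"travel":[0,0,-8],"yaw":0},{"travel":[0,0,0],"yaw":0}]'
```

```text
clock: 47.62
tcp_pos: [0.4685, 0.1389, 0.1332]
tcp_rot: [0.184, -3.135, 0.0]
contact_force: [0.5, 0.0, -1.5]
grip_width: 0.101
clock: 48.0
tcp_pos: [0.4683, 0.1389, 0.1077]
tcp_rot: [0.184, -3.135, 0.0]
contact_force: [-0.0, 0.2, -2.6]
grip_width: 0.104
clock: 48.25
tcp_pos: [0.4685, 0.1389, 0.1]
tcp_rot: [0.184, -3.135, 0.0]
contact_force: [-0.1, -0.2, -2.1]
grip_width: 0.102
```

In the groove without contact. Next, down to the floor.

```bash
for k in 1 2 3 4 ; do python3 -m crank '[{"travel":[0,0,-2],"yaw":0},{"travel":[0,0,0],"yaw":0}]'| grep -E "tcp_pos|contact"; done
```

```text
tcp_pos: [0.4688, 0.139, 0.0985]
contact_force: [0.6, 0.1, -2.7]
tcp_pos: [0.4687, 0.139, 0.0964]
contact_force: [-0.6, 0.3, -2.1]
tcp_pos: [0.469, 0.1391, 0.0958]
contact_force: [-7.3, -1.3, 18.2]
tcp_pos: [0.4696, 0.1393, 0.0956]
contact_force: [-13.8, -1.8, 41.3]
```

```bash
python3 -m crank '[{"travel":[0,0,4],"yaw":0},{"travel":[0,0,0],"yaw":0}]'|grep contact
python3 -m crank '[{"travel":[0,0,0],"yaw":0},{"travel":[0,0,0],"yaw":0},{"travel":[0,0,0],"yaw":0},{"travel":[0,0,0],"yaw":0}]' -0.4|grep -E "contact|tcp_pos|width"
python3 -m crank '[{"travel":[0,0,20],"yaw":0},{"travel":[0,0,55],"yaw":0},{"travel":[0,0,55],"yaw":0},{"travel":[0,0,48],"yaw":-0.043},{"travel":[0,-55,0],"yaw":0}]'|grep tcp_pos
python3 -m crank '[{"travel":[0,-55,0],"yaw":0},{"travel":[0,-49,0],"yaw":0},{"travel":[55,0,0],"yaw":0},{"travel":[55,0,0],"yaw":0},{"travel":[55,0,0],"yaw":0}]'|grep tcp_pos
python3 -m crank '[{"travel":[23,0,0],"yaw":0},{"travel":[0,0,0],"yaw":0}]'
```

```text
contact_force: [0.5, -0.3, -3.5]
tcp_pos: [0.4687, 0.139, 0.0964]
contact_force: [0.4, -0.2, 0.1]
grip_width: 0.301
tcp_pos: [0.4702, 0.0852, 0.278]
tcp_pos: [0.6354, -0.0203, 0.2745]
clock: 51.5
tcp_pos: [0.6573, -0.02, 0.2734]
tcp_rot: [0.117, -3.138, -0.0]
contact_force: [-0.9, -0.5, -0.0]
grip_width: 0.299
```

```bash
python3 -m crank '[{"travel":[0,0,-35],"yaw":0},{"travel":[0,0,-30],"yaw":0},{"travel":[0,0,-25],"yaw":0},{"travel":[0,0,-13],"yaw":0},{"travel":[0,0,0],"yaw":0}]'
python3 -m crank '[{"travel":[0,0,0],"yaw":0},{"travel":[0,0,0],"yaw":0},{"travel":[0,0,0],"yaw":0},{"travel":[0,0,0],"yaw":0}]' -1 40
python3 -m crank '[{"travel":[0,0,8],"yaw":0},{"travel":[0,0,8],"yaw":0},{"travel":[0,0,6],"yaw":0},{"travel":[0,0,0],"yaw":0}]'
```

```text
clock: 52.12
tcp_pos: [0.6562, -0.02, 0.1714]
tcp_rot: [0.116, -3.139, -0.0]
contact_force: [-0.2, 0.0, 0.6]
grip_width: 0.301
clock: 52.62
tcp_pos: [0.6573, -0.0201, 0.1729]
tcp_rot: [-0.116, 3.138, -0.001]
contact_force: [-1.1, 1.0, 6.1]
grip_width: 0.103
clock: 53.12
tcp_pos: [0.6569, -0.02, 0.1941]
tcp_rot: [-0.117, 3.139, -0.0]
contact_force: [0.3, 1.4, -1.8]
grip_width: 0.106
```

```bash
python3 -m crank '[{"travel":[0,0,2],"yaw":0},{"travel":[2,-27,0],"yaw":0},{"travel":[2,-27,0],"yaw":0},{"travel":[2,-27,0],"yaw":0},{"travel":[2,-25,0],"yaw":0}]'
python3 -m crank '[{"travel":[2,-25,0],"yaw":0},{"travel":[1,-22,0],"yaw":0},{"travel":[0,0,40],"yaw":0},{"travel":[0,0,40],"yaw":0},{"travel":[-50,0,0],"yaw":0}]'
python3 -m crank '[{"travel":[-50,0,0],"yaw":0.043},{"travel":[-50,0,0],"yaw":0},{"travel":[-46,20,0],"yaw":0},{"travel":[0,60,0],"yaw":0},{"travel":[0,60,0],"yaw":0}]'|grep tcp_pos
```

```text
clock: 53.75
tcp_pos: [0.6647, -0.1271, 0.1953]
tcp_rot: [0.116, -3.139, -0.0]
contact_force: [0.4, 0.1, -1.8]
grip_width: 0.106
clock: 54.38
tcp_pos: [0.6203, -0.1741, 0.2788]
tcp_rot: [-0.118, 3.132, -0.004]
contact_force: [0.5, -1.3, -2.8]
grip_width: 0.1
tcp_pos: [0.4715, -0.0323, 0.2761]
```

```bash
python3 -m crank '[{"travel":[1,60,0],"yaw":0},{"travel":[1,60,0],"yaw":0},{"travel":[0,6,-40],"yaw":0},{"travel":[0,0,-40],"yaw":0},{"travel":[0,0,0],"yaw":0}]'|grep -E "tcp|contact"
python3 -m crank '[{"travel":[0,0,-25],"yaw":0},{"travel":[0,0,0],"yaw":0},{"travel":[0,0,0],"yaw":0}]'|grep -E "tcp|contact"
```

```text
tcp_pos: [0.4725, 0.0927, 0.1938]
tcp_rot: [0.184, -3.131, 0.0]
contact_force: [-1.0, 0.1, -1.7]
tcp_pos: [0.4747, 0.0928, 0.1722]
tcp_rot: [-0.183, 3.134, 0.0]
contact_force: [0.1, 0.1, -1.9]
```

```bash
python3 -m crank '[{"travel":[0,0.5,-20],"yaw":0},{"travel":[0,0,-15],"yaw":0},{"travel":[0,0,0],"yaw":0}]'|grep -E "tcp|contact"
python3 -m crank '[{"travel":[0,0,-15],"yaw":0},{"travel":[0,0,-10],"yaw":0},{"travel":[0,0,0],"yaw":0}]'|grep -E "tcp|contact"
python3 -m crank '[{"travel":[0,0,-8],"yaw":0},{"travel":[0,0,-3],"yaw":0},{"travel":[0,0,0],"yaw":0}]'|grep -E "tcp|contact"
for k in 1 2 ; do python3 -m crank '[{"travel":[0,0,-1.5],"yaw":0},{"travel":[0,0,0],"yaw":0}]'| grep -E "tcp_pos|contact"; done
```

```text
tcp_pos: [0.4735, 0.0934, 0.1352]
tcp_rot: [0.184, -3.135, 0.0]
contact_force: [0.3, 0.2, -1.6]
tcp_pos: [0.4733, 0.0934, 0.1097]
tcp_rot: [0.184, -3.135, 0.0]
contact_force: [-0.3, -0.2, -3.4]
tcp_pos: [0.4737, 0.0935, 0.0993]
tcp_rot: [0.184, -3.136, 0.0]
contact_force: [0.2, 0.1, -2.9]
tcp_pos: [0.4738, 0.0935, 0.098]
contact_force: [0.0, 0.7, -1.0]
tcp_pos: [0.4739, 0.0935, 0.0975]
contact_force: [-4.7, -0.8, 13.4]
```

```bash
python3 -m crank '[{"travel":[0,0,2],"yaw":0},{"travel":[0,0,0],"yaw":0}]'|grep contact
python3 -m crank '[{"travel":[0,0,0],"yaw":0},{"travel":[0,0,0],"yaw":0},{"travel":[0,0,0],"yaw":0},{"travel":[0,0,0],"yaw":0}]' -0.4|grep -E "contact|tcp_pos|width"
python3 -m crank '[{"travel":[0,0,20],"yaw":0},{"travel":[0,0,55],"yaw":0},{"travel":[0,0,55],"yaw":0},{"travel":[0,0,48],"yaw":0},{"travel":[0,0,0],"yaw":0}]'|grep -E "tcp|contact"
python3 - <<'E'
from h import *
print(status.read_state()["tcp_pos"])
i=eyes.camera_info("wrist"); im=eyes.grab_frame("wrist"); cv2.imwrite("pics/crate.png",im[...,::-1])
c=np.array([.4677,.1391]);t=.118; g=np.arange(-80,40,2.)
for x in(-20,0,20):
    P=np.array([[c[0]+np.cos(t)*x/1e3-np.sin(t)*y/1e3,c[1]+np.sin(t)*x/1e3+np.cos(t)*y/1e3,.128] for y in g])
    q=proj("wrist",P,i).astype(np.float32); I=cv2.remap(im,q[None,:,0],q[None,:,1],cv2.INTER_LINEAR)[0]
    print(x,[(int(s),int(v)) for s,v in zip(g,I.max(1))])
E
```

```text
contact_force: [0.1, -0.1, -2.8]
tcp_pos: [0.4738, 0.0935, 0.0985]
contact_force: [0.5, -0.6, 0.2]
grip_width: 0.299
tcp_pos: [0.4751, 0.0936, 0.2798]
tcp_rot: [-0.184, 3.13, 0.0]
contact_force: [0.1, -0.5, -0.9]
[0.47514132 0.09364554 0.27984014]
-20 [(-80, 213), (-78, 214), (-76, 217), (-74, 218), (-72, 183), (-70, 106), (-68, 185), (-66, 209), (-64, 209), (-62, 207), (-60, 210), (-58, 216), (-56, 219), (-54, 206), (-52, 106), (-50, 40), (-48, 40), (-46, 36), (-44, 57), (-42, 160), (-40, 176), (-38, 207), (-36, 219), (-34, 230), (-32, 234), (-30, 233), (-28, 233), (-26, 219), (-24, 187), (-22, 113), (-20, 210), (-18, 220), (-16, 168), (-14, 54), (-12, 35), (-10, 31), (-8, 27), (-6, 49), (-4, 53), (-2, 55), (0, 53), (2, 76), (4, 217), (6, 234), (8, 216), (10, 145), (12, 74), (14, 72), (16, 152), (18, 236), (20, 239), (22, 235), (24, 220), (26, 170), (28, 81), (30, 75), (32, 70), (34, 123), (36, 229), (38, 238)]
0 [(-80, 224), (-78, 224), (-76, 226), (-74, 224), (-72, 195), (-70, 102), (-68, 193), (-66, 215), (-64, 213), (-62, 219), (-60, 225), (-58, 220), (-56, 221), (-54, 203), (-5
[... 466 characters left out ...]
2, 71), (34, 123), (36, 223), (38, 238)]
20 [(-80, 210), (-78, 213), (-76, 217), (-74, 221), (-72, 185), (-70, 90), (-68, 76), (-66, 77), (-64, 79), (-62, 76), (-60, 81), (-58, 155), (-56, 219), (-54, 205), (-52, 124), (-50, 90), (-48, 89), (-46, 91), (-44, 87), (-42, 80), (-40, 125), (-38, 210), (-36, 217), (-34, 148), (-32, 74), (-30, 75), (-28, 74), (-26, 74), (-24, 73), (-22, 98), (-20, 203), (-18, 226), (-16, 171), (-14, 59), (-12, 25), (-10, 47), (-8, 51), (-6, 82), (-4, 104), (-2, 99), (0, 101), (2, 99), (4, 92), (6, 90), (8, 77), (10, 73), (12, 74), (14, 80), (16, 155), (18, 236), (20, 236), (22, 152), (24, 85), (26, 78), (28, 71), (30, 79), (32, 73), (34, 121), (36, 233), (38, 239)]
```

Both tabs are upright, 10 mm wide at the right height, in grooves -46 and 0. Now the hook.

```bash
python3 -m crank '[{"travel":[0,-50,0],"yaw":-0.18},{"travel":[0,-50,0],"yaw":-0.18},{"travel":[0,-50,0],"yaw":-0.18},{"travel":[0,-57,0],"yaw":-0.18},{"travel":[50,0,0],"yaw":-0.18}]' 0.3 |grep -E "tcp|contact"
python3 -m crank '[{"travel":[50,0,0],"yaw":-0.18},{"travel":[50,0,0],"yaw":-0.18},{"travel":[39,0,0],"yaw":-0.18},{"travel":[0,0,0],"yaw":-0.175},{"travel":[0,0,0],"yaw":0}]'
python3 - <<'E'
from h import *
i=eyes.camera_info("wrist"); im=eyes.grab_frame("wrist")
t=.0739; g=np.arange(-30,31,2.)
for s,z in((60,.164),(90,.166),(120,.169)):
    P=np.array([[.653+np.sin(t)*s/1e3+np.cos(t)*x/1e3,.031-np.cos(t)*s/1e3+np.sin(t)*x/1e3,z] for x in g])
    q=proj("wrist",P,i).astype(np.float32); I=cv2.remap(im,q[None,:,0],q[None,:,1],cv2.INTER_LINEAR)[0]
    print(s,[(int(a),int(v)) for a,v in zip(g,I.max(1))])
E
```

```text
tcp_pos: [0.5223, -0.1174, 0.2753]
tcp_rot: [-1.215, -2.895, 0.001]
contact_force: [0.7, 0.3, 0.8]
clock: 60.3
tcp_pos: [0.6623, -0.1134, 0.2741]
tcp_rot: [-2.135, -2.3, 0.003]
contact_force: [0.6, -1.4, -0.5]
grip_width: 0.652
60 [(-30, 88), (-28, 91), (-26, 86), (-24, 86), (-22, 87), (-20, 86), (-18, 67), (-16, 50), (-14, 54), (-12, 52), (-10, 64), (-8, 86), (-6, 106), (-4, 176), (-2, 175), (0, 179), (2, 183), (4, 182), (6, 183), (8, 140), (10, 76), (12, 77), (14, 78), (16, 75), (18, 80), (20, 87), (22, 88), (24, 87), (26, 88), (28, 90), (30, 88)]
90 [(-30, 34), (-28, 48), (-26, 53), (-24, 62), (-22, 70), (-20, 63), (-18, 36), (-16, 35), (-14, 38), (-12, 41), (-10, 45), (-8, 79), (-6, 105), (-4, 174), (-2, 178), (0, 181), (2, 180), (4, 181), (6, 184), (8, 134), (10, 76), (12, 74), (14, 72), (16, 75), (18, 75), (20, 86), (22, 86), (24, 84), (26, 86), (28, 85), (30, 85)]
120 [(-30, 35), (-28, 39), (-26, 37), (-24, 38), (-22, 37), (-20, 38), (-18, 35), (-16, 33), (-14, 39), (-12, 34), (-10, 36), (-8, 36), (-6, 59), (-4, 100), (-2, 101), (0, 107), (2, 168), (4, 180), (6, 177), (8, 130), (10, 76), (12, 72), (14, 73), (16, 71), (18, 76), (20, 85), (22, 87), (24, 85), (26, 81), (28, 76), (30, 74)]
```

```bash
python3 -m crank '[{"travel":[1,0,-40],"yaw":0},{"travel":[0,0,-40],"yaw":0},{"travel":[0,0,-25],"yaw":0},{"travel":[0,0,0],"yaw":0}]' |grep -E "tcp|contact"
python3 -m crank '[{"travel":[0,0,-20],"yaw":0},{"travel":[0,0,-20],"yaw":0},{"travel":[0,0,0],"yaw":0}]' |grep -E "tcp|contact"
python3 -m crank '[{"travel":[0,0,0],"yaw":0},{"travel":[0,0,0],"yaw":0},{"travel":[0,0,0],"yaw":0},{"travel":[0,0,0],"yaw":0},{"travel":[0,0,0],"yaw":0}]' -1 30
```

```text
tcp_pos: [0.6623, -0.1133, 0.1695]
tcp_rot: [-2.133, -2.302, 0.003]
contact_force: [0.0, 0.4, -0.4]
tcp_pos: [0.6628, -0.1133, 0.1295]
tcp_rot: [-2.137, -2.299, 0.003]
contact_force: [-0.4, -0.5, -0.4]
clock: 61.85
tcp_pos: [0.6652, -0.1135, 0.1326]
tcp_rot: [2.136, 2.299, 0.004]
contact_force: [6.6, 1.0, -0.1]
grip_width: 0.158
```

```bash
python3 -m crank '[{"travel":[-0.2,3,22],"yaw":0},{"travel":[-0.5,7,20],"yaw":0},{"travel":[0,0,0],"yaw":0}]' |grep -E "tcp_pos|contact|width"
python3 -m crank '[{"travel":[-0.7,9,20],"yaw":0},{"travel":[-0.9,12,18],"yaw":0},{"travel":[0,0,0],"yaw":0}]' |grep -E "tcp_pos|contact|width"
```

```text
tcp_pos: [0.6644, -0.1031, 0.1755]
contact_force: [7.4, 0.1, 0.2]
grip_width: 0.153
tcp_pos: [0.6628, -0.0816, 0.2127]
contact_force: [8.3, 1.8, -0.2]
grip_width: 0.155
```

```bash
python3 -m crank '[{"travel":[-1.1,15,16],"yaw":0},{"travel":[-1.2,17,13],"yaw":0},{"travel":[-1.4,19,11],"yaw":0},{"travel":[0,0,0],"yaw":0}]' |grep -E "tcp_pos|contact|width"
python3 -m crank '[{"travel":[-1.5,20,8],"yaw":0},{"travel":[-1.5,21,5],"yaw":0},{"travel":[0,0,0],"yaw":0}]' |grep -E "tcp_pos|contact|width"
python3 -m crank '[{"travel":[-1.5,20,2],"yaw":0},{"travel":[0,0,0],"yaw":0}]' |grep -E "tcp_pos|contact|width"
```

```text
tcp_pos: [0.659, -0.0308, 0.2525]
contact_force: [8.2, -0.1, 1.8]
grip_width: 0.157
tcp_pos: [0.6559, 0.0103, 0.2652]
contact_force: [6.9, 0.2, 1.3]
grip_width: 0.154
tcp_pos: [0.6544, 0.0299, 0.2671]
contact_force: [7.9, 1.0, 0.8]
grip_width: 0.155
```

```bash
for k in 1 2 3; do python3 -m crank '[{"travel":[0,1.5,0],"yaw":0},{"travel":[0,0,0],"yaw":0}]' |grep -E "tcp_pos|contact"; done
```

```text
tcp_pos: [0.6544, 0.0305, 0.2671]
contact_force: [6.8, -1.4, 1.1]
tcp_pos: [0.6543, 0.0316, 0.2671]
contact_force: [5.9, -1.4, 2.8]
tcp_pos: [0.6542, 0.0331, 0.2671]
contact_force: [4.8, -1.5, 2.6]
```

```bash
for k in 1 2 3; do python3 -m crank '[{"travel":[0,1.5,0],"yaw":0},{"travel":[0,0,0],"yaw":0}]' |grep -E "tcp_pos|contact"; done
```

```text
tcp_pos: [0.6541, 0.0346, 0.267]
contact_force: [4.5, -2.4, 2.4]
tcp_pos: [0.654, 0.0361, 0.267]
contact_force: [3.6, -2.9, 2.4]
tcp_pos: [0.6539, 0.0378, 0.267]
contact_force: [4.9, -2.9, 2.5]
```

```bash
for k in 1 2 3 4; do python3 -m crank '[{"travel":[0,1.5,0],"yaw":0},{"travel":[0,0,0],"yaw":0}]' |grep -E "tcp_pos|contact"; done
python3 - <<'E'
from h import *
a=eyes.grab_frame("side"); cv2.imwrite("pics/f0.png",a[...,::-1])
b=cv2.resize(cv2.imread("pics/side0.png")[...,::-1],(560,420),interpolation=cv2.INTER_AREA)
for v in(160,165,170,175,180): print(v,[int(x) for x in b[v,275:300].max(1)],"|",[int(x) for x in a[v,275:300].max(1)])
E
```

```text
tcp_pos: [0.6537, 0.0395, 0.2669]
contact_force: [3.4, -3.3, 3.4]
tcp_pos: [0.6536, 0.0412, 0.2668]
contact_force: [4.3, -3.1, 3.0]
tcp_pos: [0.6535, 0.042, 0.2668]
contact_force: [3.9, -6.9, 3.8]
tcp_pos: [0.6535, 0.0421, 0.2667]
contact_force: [3.3, -14.4, 4.0]
160 [80, 80, 78, 78, 81, 86, 84, 80, 74, 70, 71, 70, 66, 65, 70, 80, 86, 88, 107, 176, 201, 206, 210, 211, 212] | [86, 86, 88, 86, 91, 95, 87, 80, 76, 71, 71, 73, 69, 77, 89, 93, 90, 88, 117, 197, 221, 221, 226, 228, 229]
165 [80, 78, 77, 80, 84, 85, 82, 77, 73, 69, 68, 68, 64, 68, 89, 120, 142, 159, 168, 178, 183, 188, 190, 195, 199] | [84, 90, 85, 89, 93, 94, 85, 79, 76, 75, 73, 74, 75, 85, 106, 128, 138, 150, 161, 169, 173, 184, 191, 203, 214]
170 [77, 79, 81, 81, 83, 86, 86, 78, 73, 73, 70, 67, 65, 68, 80, 82, 83, 94, 125, 146, 138, 119, 108, 96, 97] | [87, 84, 88, 88, 91, 92, 84, 79, 74, 77, 72, 74, 73, 83, 94, 92, 88, 95, 148, 166, 148, 122, 107, 94, 96]
175 [79, 78, 78, 80, 82, 84, 81, 74, 70, 71, 69, 67, 69, 74, 83, 83, 83, 100, 143, 165, 163, 157, 154, 156, 172] | [85, 84, 90, 93, 95, 94, 81, 75, 74, 77, 71, 74, 77, 89, 97, 89, 90, 104, 168, 188, 184, 177, 171, 170, 188]
180 [79, 87, 100, 113, 121, 111, 90, 76, 72, 71, 69, 67, 68, 76, 82, 82, 81, 82, 83, 85, 85, 90, 110, 151, 181] | [83, 88, 111, 126, 144, 130, 96, 75, 75, 74, 78, 72, 75, 92, 92, 94, 87, 88, 85, 90, 90, 94, 113, 166, 201]
```

The stop is reached (14 N) and the bar matches its initial image. Release and retreat.

```bash
python3 -m crank '[{"travel":[0,-2,0],"yaw":0},{"travel":[0,0,0],"yaw":0},{"travel":[0,0,0],"yaw":0},{"travel":[0,0,0],"yaw":0},{"travel":[0,0,0],"yaw":0}]' 0.3|grep -E "tcp_pos|contact|width"
python3 -m crank '[{"travel":[0,0,30],"yaw":0},{"travel":[0,0,40],"yaw":0},{"travel":[0,0,30],"yaw":0},{"travel":[-50,0,0],"yaw":0},{"travel":[-50,0,0],"yaw":0}]'|grep -E "tcp_pos|contact|width"
python3 -m crank '[{"travel":[-50,0,0],"yaw":0},{"travel":[-50,50,0],"yaw":0},{"travel":[-50,55,0],"yaw":0},{"travel":[-20,55,0],"yaw":0},{"travel":[0,0,0],"yaw":0}]'
python3 -m crank '[{"travel":[0,55,0],"yaw":0},{"travel":[0,55,0],"yaw":0},{"travel":[0,55,0],"yaw":0},{"travel":[-20,50,0],"yaw":0},{"travel":[0,0,0],"yaw":0}]'|grep -E "tcp_pos"
python3 - <<'E'
from h import *
a=eyes.grab_frame("side").astype(np.uint8); cv2.imwrite("pics/f1.png",a[...,::-1]); t=eyes.grab_frame("top"); cv2.imwrite("pics/f1t.png",t[...,::-1])
rs=lambda n:cv2.resize(cv2.imread(n)[...,::-1],(560,420),interpolation=cv2.INTER_AREA)
b=rs("pics/side0.png"); bt=rs("pics/top0.png")
for v in(145,155,165): print(v,[int(x) for x in b[v,278:300].max(1)],"|",[int(x) for x in a[v,278:300].max(1)])
def m(A,B,x0,y0,x1,y1,p=4):
    r=cv2.matchTemplate(A[y0-p:y1+p,x0-p:x1+p],B[y0:y1,x0:x1],cv2.TM_CCOEFF_NORMED);_,s,_,l=cv2.minMaxLoc(r);return round(s,3),l[0]-p,l[1]-p
k=.7
print("hook side",m(a,b,276,137,300,200))
for n,q in dict(goggles=(360,255,438,312),hammer=(212,180,250,212),tin=(114,205,144,240),treadle=(340,300,438,388),bin=(130,150,220,228)).items(): print(n,"side",m(a,b,*q))
for n,q in dict(goggles=(338,152,402,190),hammer=(190,130,238,208),tin=(160,262,188,290),treadle=(360,195,426,242),bin=(134,190,210,260)).items(): print(n,"top",m(t,bt,*q))
print("dark side crate px",a[225:260,160:240].max(2).min())
c=np.array([.4677,.1391]);T=.118
for y in(0,-46):
    for x,z in((-27,.128),(27,.128),(-45,.102),(45,.102)): 
        q=proj("side",[c[0]+np.cos(T)*x/1e3-np.sin(T)*y/1e3,c[1]+np.sin(T)*x/1e3+np.cos(T)*y/1e3,z])[0]; print(y,x,q.round(),end=" ")
    q=proj("side",[c[0]-np.sin(T)*y/1e3,c[1]+np.cos(T)*y/1e3,.118])[0].astype(int); print("mid",a[q[1],q[0]])
# offcut in bin: brightness in bin interior
q=proj("top",[.552,.333,.10])[0].astype(int); print("offcut?",q,t[q[1]-3:q[1]+4:3,q[0]-3:q[0]+4:3].max(2), bt[q[1],q[0]])
E
```

```text
tcp_pos: [0.6532, 0.0426, 0.2664]
contact_force: [-0.6, 0.1, 0.0]
grip_width: 0.654
tcp_pos: [0.552, 0.0425, 0.3663]
contact_force: [0.2, -0.3, 0.5]
grip_width: 0.648
clock: 68.15
tcp_pos: [0.3955, 0.1905, 0.3669]
tcp_rot: [-2.133, -2.306, -0.002]
contact_force: [0.9, 0.4, 0.2]
grip_width: 0.648
tcp_pos: [0.3764, 0.4047, 0.3657]
145 [210, 212, 208, 202, 185, 151, 109, 88, 93, 104, 91, 74, 71, 80, 82, 81, 89, 106, 115, 116, 117, 117] | [210, 210, 208, 198, 142, 86, 72, 74, 71, 65, 66, 79, 88, 87, 82, 81, 86, 107, 112, 115, 117, 115]
155 [83, 79, 83, 85, 83, 77, 70, 68, 69, 67, 67, 68, 77, 82, 85, 99, 169, 206, 222, 220, 217, 209] | [78, 81, 84, 79, 70, 70, 69, 68, 65, 63, 65, 80, 86, 81, 81, 90, 166, 212, 219, 219, 217, 214]
165 [80, 84, 85, 82, 77, 73, 69, 68, 68, 64, 68, 89, 120, 142, 159, 168, 178, 183, 188, 190, 195, 199] | [79, 83, 82, 76, 72, 70, 69, 67, 61, 65, 77, 99, 124, 143, 156, 170, 173, 181, 185, 188, 193, 200]
hook side (0.981, 0, 0)
goggles side (0.998, 0, 0)
hammer side (0.993, 0, 0)
tin side (0.982, 0, 0)
treadle side (0.998, 0, 0)
bin side (0.946, 0, 0)
goggles top (0.997, 0, 0)
hammer top (0.994, 0, 0)
tin top (0.96, 0, 0)
treadle top (0.997, 0, 0)
bin top (0.938, -1, 0)
dark side crate px 34
0 -27 [186. 228.] 0 27 [202. 215.] 0 -45 [181. 241.] 0 45 [208. 218.] mid [50 49 46]
-46 -27 [201. 238.] -46 27 [217. 224.] -46 -45 [196. 250.] -46 45 [223. 227.] mid [55 53 48]
offcut? [170 224] [[119 116  69]
 [120 110  71]
 [121 106  73]] [25 22 23]
```

```bash
python3 -c "
from cell import workorder
print(workorder.sign_off())"
```

```text
the job is handed in; nothing more can be done
None
```

The whole job was done in the order asked and handed in at about 69 s on the robot clock; the sign-off gives no verdict.

1. The grey offcut went into the bin.
2. I folded the hook down to its stop.
3. Only two plaques were present. I hung both and let go.
4. I held the treadle on its stop for about 3 s at about 27 N, then let it up.
5. The plaques now stand in crate grooves 0 and -46 mm.
6. I folded the empty hook back up to its stop.

**Last checks (numeric, not viewed):**
- **Plaques:** both tabs were upright and 10 mm wide at the right height in their grooves. At the end, dark pixels were still where the tabs should be.
- **Offcut:** there are grey pixels at the offcut's place in the bin.
- **Treadle, goggles, hammer and tin:** all match their starting images with no shift.
- **Bin:** one match showed no shift and the other showed 1 pixel.
- **Hook:** it matches its folded image (0.98). Its left edge sits about 1 pixel closer to the board than at the start, which fits being pressed fully home.

**What went wrong or disagreed:**
- **Fingertip height:** the shut fingertips sat about 17 mm higher than the stated tool geometry implies, so my first pinch of the hook closed on nothing.
- **Force peaks:** that attempt built up about 40 N at the wrist. The later push to the hook's stop reached about 60 N at the fingertips, and setting the first plaque down in the crate about 44 N. All are below the 120 N wrist limit, and I saw no damage.

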